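# Close the degassing chamber: load, slide, cam-lock and cross-tighten

## Task

Put every sample canister on the bench into the open chamber, slide the cover fully home over it and flip the cam lever over to lock it. Then tighten the cover's four wing screws clockwise, evenly and in cross order (the second screw is always the one diagonally opposite the first): first all four to about half way, where the red wing tips meet the yellow dots, and only then, in the same cross order, all four up to their stops at the green dots. Do not disturb the small glass beaker and the timer that stand beside the canisters.

Things in the scene. Friction and masses are not known exactly. Their poses are not given: they have to be found in the camera images.
- chamber: fixed grey degassing chamber, x -65 to +65, y -75 to +75 mm, with bed and rails on to x = +200 mm. Origin: under the pocket's centre, 6 mm above the worktop (rubber feet). x: slide direction of the cover, away from the robot; y: to the left; z up. Pocket, centred on the origin: 110 mm along x, 84 along y, floor at z 16, wall top at 84 mm. Near (x -65 to -91 mm) a lever bracket
- pocket (a point): centre of the pocket's floor, 22 mm above the worktop; axes as the chamber's. Three canisters fit side by side along x, at -36, 0 and +36 mm; close the fingers along y there, as there are only 6 mm between canisters but 27 mm between a canister and the side walls
- cover (a joint): steel cover, 128 mm along the chamber's x by 148 along y, 8 mm thick, top face 101 mm above the worktop: 0 = fully home over the pocket (stop), grows as it slides to +x, 0.128 m = fully open (stop). About 1.5 N of friction; stays where it is left. Starts open (0.118 to 0.128), its near edge then at x = +54 to +64 mm
- cover_grip (a point): middle of the black grip bar on the cover, 137 mm above the worktop; bar 44 mm long along the chamber's y, 12 mm thick along x, 16 mm high, 30 mm free under it. It lies at x = -10 mm of the chamber, y = 0, when the cover is home, and further along +x by the value of joint cover. Axes as the chamber's
- cam_lever (a joint): cam lever at the chamber's near end: rad, 0 = leaning 0.8 rad from vertical to -x (free), grows as it flips over to +x, 1.6 = leaning 0.8 rad to +x (locked, stop; its hook then holds the lip of the cover, if that is home). Starts at 0 to 0.15; friction 0.12 N m; stays. Hinge line level, along the chamber's y, through x -84, z 88 mm of it; arm 50 mm to the knob
- lever_knob (a point): centre of the red knob at the end of the cam lever: a cylinder 26 mm long along the chamber's y, 16 mm in diameter; 129 mm above the worktop when free and again when locked
- screw_a (a joint): Near left wing screw: rad, 0 = loose, growing CLOCKWISE seen from above, 2.4 = tight (stop), half way 1.2. Starts at 0 to 0.3; friction 0.08 N m; stays. Diagonal partner: screw_c. From the chamber's x axis, counter-clockwise, its red tip points at -pi/2 + 1.2 - value (dots on the cover under it: white 0, yellow half way, green tight)
- screw_a_grip (a point): on the axis of the near left wing screw, at mid height of its wing, 131 mm above the worktop and 30 mm above the cover; at (-46, +56) mm (x, y of the chamber) when the cover is home. The wing is a black bar 40 x 9 x 24 mm high with one red end; this frame's x axis points along it to the red tip
- screw_b (a joint): Near right wing screw: rad, 0 = loose, growing CLOCKWISE seen from above, 2.4 = tight (stop), half way 1.2. Starts at 0 to 0.3; friction 0.08 N m; stays. Diagonal partner: screw_d. From the chamber's x axis, counter-clockwise, its red tip points at +pi/2 + 1.2 - value (dots on the cover under it: white 0, yellow half way, green tight)
- screw_b_grip (a point): on the axis of the near right wing screw, at mid height of its wing, 131 mm above the worktop and 30 mm above the cover; at (-46, -56) mm (x, y of the chamber) when the cover is home. The wing is a black bar 40 x 9 x 24 mm high with one red end; this frame's x axis points along it to the red tip
- screw_c (a joint): Far right wing screw: rad, 0 = loose, growing CLOCKWISE seen from above, 2.4 = tight (stop), half way 1.2. Starts at 0 to 0.3; friction 0.08 N m; stays. Diagonal partner: screw_a. From the chamber's x axis, counter-clockwise, its red tip points at +pi/2 + 1.2 - value (dots on the cover under it: white 0, yellow half way, green tight)
- screw_c_grip (a point): on the axis of the far right wing screw, at mid height of its wing, 131 mm above the worktop and 30 mm above the cover; at (+46, -56) mm (x, y of the chamber) when the cover is home. The wing is a black bar 40 x 9 x 24 mm high with one red end; this frame's x axis points along it to the red tip
- screw_d (a joint): Far left wing screw: rad, 0 = loose, growing CLOCKWISE seen from above, 2.4 = tight (stop), half way 1.2. Starts at 0 to 0.3; friction 0.08 N m; stays. Diagonal partner: screw_b. From the chamber's x axis, counter-clockwise, its red tip points at -pi/2 + 1.2 - value (dots on the cover under it: white 0, yellow half way, green tight)
- screw_d_grip (a point): on the axis of the far left wing screw, at mid height of its wing, 131 mm above the worktop and 30 mm above the cover; at (+46, +56) mm (x, y of the chamber) when the cover is home. The wing is a black bar 40 x 9 x 24 mm high with one red end; this frame's x axis points along it to the red tip
- can1_mid (a point): centre (half-way up, 32 mm above its foot) of a sealed white sample canister with a yellow band and blue cap: square body 30 x 30 mm, 50 mm high, round cap 27 mm across and 14 mm high on it, 64 mm in all, 100 g. x and y axes square to its sides, z up. It may be absent (None)
- can2_mid (a point): centre (half-way up, 32 mm above its foot) of a sealed white sample canister with a yellow band and blue cap: square body 30 x 30 mm, 50 mm high, round cap 27 mm across and 14 mm high on it, 64 mm in all, 100 g. x and y axes square to its sides, z up. It may be absent (None)
- can3_mid (a point): centre (half-way up, 32 mm above its foot) of a sealed white sample canister with a yellow band and blue cap: square body 30 x 30 mm, 50 mm high, round cap 27 mm across and 14 mm high on it, 64 mm in all, 100 g. x and y axes square to its sides, z up. It may be absent (None)
- beaker: bystander: 100 ml glass beaker, 56 x 64 x 70 mm, origin under its centre
- timer: bystander: white bench timer 70 x 62 x 21 mm, origin under its centre
- can1: the same canister as can1_mid, origin at the centre of its underside. A tall instrument (0.34 m high, front face at x = 0.565 m, y from -0.23 to 0.09 m) stands behind the strip between the canisters and the chamber: carry them along the front of the bench
- can2: the same canister as can2_mid, origin at the centre of its underside. A tall instrument (0.34 m high, front face at x = 0.565 m, y from -0.23 to 0.09 m) stands behind the strip between the canisters and the chamber: carry them along the front of the bench
- can3: the same canister as can3_mid, origin at the centre of its underside. A tall instrument (0.34 m high, front face at x = 0.565 m, y from -0.23 to 0.09 m) stands behind the strip between the canisters and the chamber: carry them along the front of the bench
Things that resemble listed ones, but are neither listed nor needed, are in the scene too. What is shaped like the can2 but orange or purple is not meant.

How it is judged (in metres and radians):
On the way, in this order (a step that is already met when the one before it is completed fails the run):
1. all canisters are in the pocket, below its rim, while the cover is open (x of can1_mid in the frame of chamber between -0.055 and 0.055 m and y of can1_mid in the frame of chamber between -0.042 and 0.042 m and z of each of can1_mid, can2_mid, can3_mid in the frame of chamber below 0.062 m and x of can2_mid in the frame of chamber between -0.055 and 0.055 m and y of can2_mid in the frame of chamber between -0.042 and 0.042 m and x of can3_mid in the frame of chamber between -0.055 and 0.055 m and y of can3_mid in the frame of chamber between -0.042 and 0.042 m and value of joint cover above 0.08 m), for 0.2 s.
2. the cover is fully home (within 5 mm) (x of can1_mid in the frame of chamber between -0.055 and 0.055 m and y of can1_mid in the frame of chamber between -0.042 and 0.042 m and z of each of can1_mid, can2_mid, can3_mid in the frame of chamber below 0.062 m and x of can2_mid in the frame of chamber between -0.055 and 0.055 m and y of can2_mid in the frame of chamber between -0.042 and 0.042 m and x of can3_mid in the frame of chamber between -0.055 and 0.055 m and y of can3_mid in the frame of chamber between -0.042 and 0.042 m and value of joint cover below 0.005 m), for 0.2 s.
3. the cam lever is flipped over and locked (beyond 1.45 rad) (value of joint cam_lever above 1.45 rad and value of joint cover below 0.005 m), for 0.2 s.
4. all four wing screws are turned to about half way (beyond 0.8 rad) (value of joint each of screw_a, screw_b, screw_c, screw_d above 0.8 rad and value of joint cam_lever above 1.45 rad), for 0.1 s.
At the end, for the whole second after the job is handed in: every canister present lies or stands at rest inside the pocket, the cover is home (within 6 mm), the cam lever is locked (beyond 1.45 of 1.6 rad) and all four wing screws are tight (beyond 2.2 of 2.4 rad) (x of can1_mid in the frame of chamber between -0.055 and 0.055 m and y of can1_mid in the frame of chamber between -0.042 and 0.042 m and z of each of can1_mid, can2_mid, can3_mid in the frame of chamber below 0.062 m and x of can2_mid in the frame of chamber between -0.055 and 0.055 m and y of can2_mid in the frame of chamber between -0.042 and 0.042 m and x of can3_mid in the frame of chamber between -0.055 and 0.055 m and y of can3_mid in the frame of chamber between -0.042 and 0.042 m and linear speed of each of can1, can2, can3 below 0.05 m/s and value of joint cover below 0.006 m and value of joint cam_lever above 1.45 rad and value of joint each of screw_a, screw_b, screw_c, screw_d above 2.2 rad); the robot touches nothing.
It fails at once if a screw is tightened (beyond 1.9 rad) while another is not yet near half way (below 0.8 rad) (value of joint any of screw_a, screw_b, screw_c, screw_d above 1.9 rad and value of joint any of screw_a, screw_b, screw_c, screw_d below 0.8 rad).
It fails at once if first round out of cross order: two neighbouring screws are brought on (beyond 0.8 rad) while the other two are still loose (below 0.6 rad) ((value of joint each of screw_a, screw_b above 0.8 rad and value of joint each of screw_c, screw_d below 0.6 rad) or (value of joint each of screw_a, screw_d below 0.6 rad and value of joint each of screw_b, screw_c above 0.8 rad) or (value of joint each of screw_a, screw_b below 0.6 rad and value of joint each of screw_c, screw_d above 0.8 rad) or (value of joint each of screw_a, screw_d above 0.8 rad and value of joint each of screw_b, screw_c below 0.6 rad)).
It fails at once if second round out of cross order: two neighbouring screws are tight (beyond 2.15 rad) while the other two are not (below 1.9 rad) ((value of joint each of screw_a, screw_b above 2.15 rad and value of joint each of screw_c, screw_d below 1.9 rad) or (value of joint each of screw_a, screw_d below 1.9 rad and value of joint each of screw_b, screw_c above 2.15 rad) or (value of joint each of screw_a, screw_b below 1.9 rad and value of joint each of screw_c, screw_d above 2.15 rad) or (value of joint each of screw_a, screw_d above 2.15 rad and value of joint each of screw_b, screw_c below 1.9 rad)).
It fails at once if a screw is tightened (beyond 0.8 rad) before the cam lever is locked (value of joint any of screw_a, screw_b, screw_c, screw_d above 0.8 rad and value of joint cam_lever below 1.3 rad).
It fails at once if the glass beaker or the timer is disturbed (moved more than 5 cm, or the beaker tipped) (distance of any of beaker, timer from where it was at the start of the episode above 0.05 m or angle between beaker's own z axis and vertical above 0.5 rad).
Of can1, can2, can3 only 1 to 3 are there at a start; the rules pass over those that are not, and their reading is None.
At some moment in a run one of can1, can2, can3 may be knocked a few centimetres aside while the robot is not near it.
Once in a run the grip may slacken for a moment while it holds something.
It also fails if it takes over 210 s, if anything falls off the work surface, if the arm or the gripper's body presses on something with over 40 N, if the wrist force passes 120 N, or if a joint passes its speed limit or range.

## Robot

A 6-joint arm with a two-finger parallel gripper is mounted at the origin on a cart in front of the work surface, level with it; the furniture and walls round the work are solid. World frame = base frame: x ahead of the robot, y to its left, z up, the work surface at z = 0. Lengths are in mm, angles in degrees, forces in N, time in s.
With the tool pointing down it reaches from about 300 to 850 mm from the base axis. Payload 4.2 kg.
Tool frame: the origin (TCP) lies on the centre line of the jaws, within the pads' length; the fingertips stand 11 mm ahead of it and the grasp point (between the pads) lies 8 mm behind it; z points along the fingers, y is the line along which they close (so a half turn about z gives the same grasp; the last joint's range is limited). The gripper opens to 91 mm and grips with 3 to 60 N. Pads are 32 mm wide; open, the fingers measure 118 mm over their backs; the gripper's body (76 mm by 178 mm) begins 60 mm behind the grasp point.
Start: joints at [-75.802, 18.312, 89.639, -0, 72.044, -1.146], TCP at [152.153, -554.519, 224.976] pointing down, gripper open.
Joint ranges: [-177.97, 177.97], [-48.28, 115.42], [12.27, 149.76], [-77.06, 257.06], [2.81, 150.46], [-146.56, 146.56]. Speed limits (degrees/s): [147.25, 147.25, 180, 180, 180, 180].

## Interface

Orientations are given as [roll, pitch, yaw] about the fixed x, y, z axes, in that order (R = Rz(yaw) Ry(pitch) Rx(roll)).
In Python, from workcell import env, grab_frame, camera_model, models gives the robot as it stands.
- The arm moves only by the shell command python3 -m crank 'ROWS' [FORCE]. ROWS is text: rows parted by semicolons, each of 7 numbers parted by spaces: the closure, from -1 (fully open) to 1 (shut), so that 0 is half open, then the shift along the tool's x, y, z in mm, then the turn, a rotation vector about the tool's x, y, z in degrees. A call has 1 to 10 rows; each row shifts and turns the commanded pose from where the row before left it, along the tool's axes as they then stand; what a row does not reach is not made up. A row lasts 1/8 s, in which the tool goes at most 62.5 mm and 10.7 degrees, less where a joint would pass 70% of its speed; a pose out of reach is approached as far as the arm can. A call is refused whole if a number of a shift passes 62.5 or a number of a turn 10.7, either way. A call with a gripper value outside its range is refused whole. The fingers move at their own pace and stop on an object; FORCE is the grip in N (left out, the last holds). Time passes only in rows, so rows that do not move let the fingers close. It gives the time, the measured TCP pose, the force, the opening and the grip force at its end, in the units of the state.
- env.state(): the state, without advancing time (a new reading comes with each control period).
- grab_frame(name): name is "scene" or "top" or "wrist"; returns the picture (480x640x3 uint8, blue, green, red); there is no depth.
- camera_model(name): a dict with "K" (3x3 intrinsics, pixels), "R" (3x3) and "t" (3): a world point X has camera coordinates R X + t; the wrist camera has in their place "mount" (4x4, takes a point from camera to tool coordinates, whose origin is the TCP and whose axes are the flange's). Camera axes: x right, y down, z forward; pixel columns grow to the right and rows downward; lengths in mm; the calibration is good to about 2 mm. A picture is of the moment at which its call begins: read the wrist's pose just before it. camera_model takes no time and is no camera call.
- env.job_done(): hands the job in; it is judged then, once.
Trained networks look in the newest picture that a camera, given by its name, has taken for a name from the list of things; names that differ only in an ending like _2 or _b are one class to them, and where a whole thing is asked for, a point or a joint stands for the part that bears it (a point fixed in the world has none). Each returns a list of dicts, best first, with "p" (0 to 1); they miss things now and then, are a little off and sometimes report something else, mostly with a low value. They report only what shows in the picture. A call takes as long as a camera call. They do not tell look-alikes from the thing itself.
- models.search_frame(name, camera): "point" ([x, y, z] in mm, in world coordinates, good to about 4 mm: the middle of the surface that is visible of it).
The state is a dict: "time_s": time; "qpos": joint angles; "qvel": joint speeds; "effort": joint torques, N m; "ee_pos": TCP position; "ee_rot": TCP orientation; "force": force on the tool from outside, world axes, zero at the start; "torque": the same for the moment, N m; "gripper_width": finger opening in mm; "gripper_force": force on a finger pad.
Only numpy, scipy, OpenCV 4.12 (cv2) and the standard library are available. Lean on these libraries where they do the work, as an engineer would, in place of code of your own. Each camera call takes 0.05 s, during which the arm holds its last target. There are 200 camera calls.

## Working session

There is one attempt and no reset: what is moved stays moved. The work goes in short steps, Python scripts to look and compute and a shell command to move; the robot and the scene stay as the last step left them, time stands still between calls to the robot, and variables do not carry over. Pictures are saved under pics/ and viewed, at most 14 in all, crops included, and the job is handed in when it is done.

```bash
ls; mkdir -p pics; cat > h.py <<'E'
import numpy as np,cv2
from workcell import env,grab_frame,camera_model,models
from scipy.spatial.transform import Rotation as Ro
def ray(cam,u,v,z,st=None):
    m=camera_model(cam);K=np.array(m["K"]);d=np.linalg.inv(K)@[u,v,1]
    if cam=="wrist":
        st=st or env.state();M=np.array(m["mount"]);R=Ro.from_euler('xyz',st["ee_rot"],degrees=True).as_matrix()
        o=R@M[:3,3]+st["ee_pos"];d=R@M[:3,:3]@d
    else:
        R=np.array(m["R"]);o=-R.T@np.array(m["t"]);d=R.T@d
    return o+d*(z-o[2])/d[2]
E
python3 - <<'E'
from h import *
s=env.state();print(s)
for c in("scene","top"):
    f=grab_frame(c);cv2.imwrite(f"pics/{c}0.png",f)
    for n in("chamber","cover_grip","lever_knob","screw_a_grip","can1","beaker","timer"):
        print(c,n,[(np.round(d["point"]).tolist(),round(d["p"],2)) for d in models.search_frame(n,c)][:6])
print(camera_model("top"),camera_model("wrist"))
E
```

```text
pics
{'time_s': 0.0, 'qpos': array([-7.58013843e+01,  1.83525571e+01,  8.97052124e+01,  3.06267118e-04,
        7.20423262e+01, -1.14531418e+00]), 'qvel': array([ 0.03484012,  0.14739202,  0.0626702 ,  0.08304341, -0.01272753,
        0.02355786]), 'effort': array([-1.46188762e-03, -4.12465310e+01, -2.31974548e+01,  7.25170271e-02,
        4.59424895e-02, -1.48037807e-04]), 'ee_pos': array([ 152.04579538, -554.04901939,  224.11915288]), 'ee_rot': array([-1.79899930e+02, -2.29185432e-03,  1.53438332e+01]), 'force': array([ 1.03190307, -0.06768648,  0.26253218]), 'torque': array([-0.00483302, -0.03625975,  0.02625457]), 'gripper_force': 0.0, 'gripper_width': 91.48550362987685}
scene chamber [([483.0, -316.0, 83.0], 0.62)]
scene cover_grip [([557.0, -362.0, 101.0], 0.87), ([486.0, -317.0, 80.0], 0.72), ([548.0, -304.0, 127.0], 0.45)]
scene lever_knob [([363.0, -270.0, 113.0], 0.51)]
scene screw_a_grip []
scene can1 [([455.0, 50.0, 41.0], 0.69), ([492.0, -126.0, 42.0], 0.49)]
scene beaker [([457.0, 514.0, 49.0], 0.6)]
scene timer []
top chamber [([505.0, -349.0, 95.0], 0.89), ([463.0, 27
[... 561 characters left out ...]
662, -0.99275754,  0.00597352],
       [-0.96997997, -0.11851143, -0.21235324],
       [ 0.21152321,  0.01968535, -0.97717471]]), 't': array([   5.30087347,  474.55607037, 1337.65885257])} {'K': array([[377.88269109,   0.        , 314.99889794],
       [  0.        , 377.88269109, 238.21705259],
       [  0.        ,   0.        ,   1.        ]]), 'mount': array([[-7.63767707e-04, -9.71180535e-01, -2.38343837e-01,
         6.60230083e+01],
       [ 9.99999689e-01, -6.94495854e-04, -3.74612638e-04,
         3.12313933e-01],
       [ 1.98287695e-04, -2.38344049e-01,  9.71180763e-01,
        -1.60496352e+02],
       [ 0.00000000e+00,  0.00000000e+00,  0.00000000e+00,
         1.00000000e+00]])}
```

View pics/top0.png

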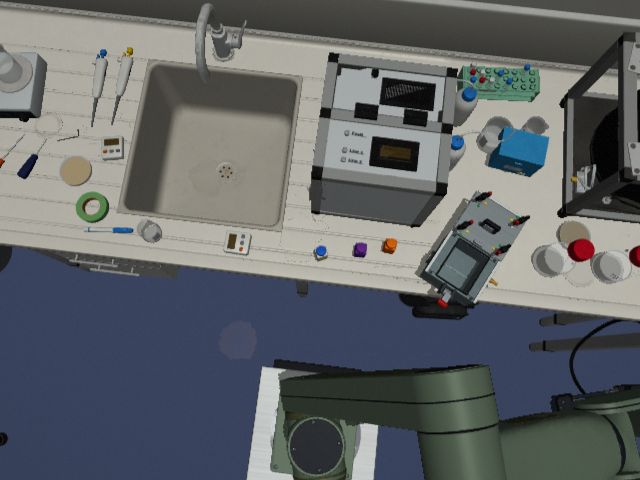

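View pics/scene0.png

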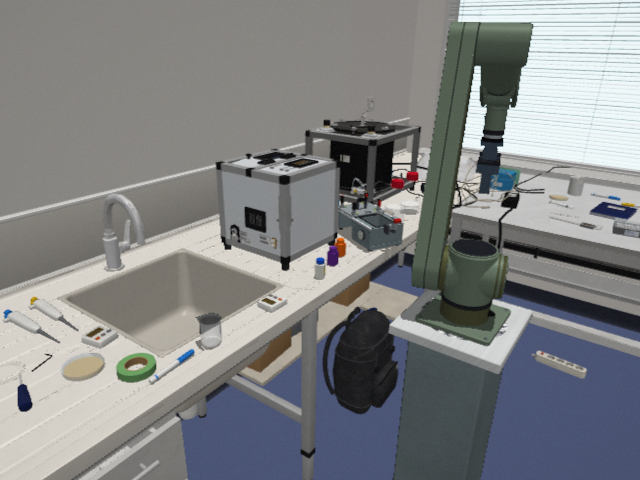

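Top picture: white canister with blue cap at (320,253); the purple (360,250) and orange (389,246) ones are decoys. Blue-capped bottles stand at (457,145) and (468,95). The chamber is around (465,265), the lever knob at (443,302). I'll confirm this in one enlarged crop.

```bash
python3 - <<'E'
from h import *
f=cv2.imread("pics/top0.png")
a=cv2.resize(f[180:310,410:540],None,fx=4.6,fy=4.6,interpolation=cv2.INTER_CUBIC)
b=cv2.resize(f[235:270,305:405],None,fx=2,fy=4.6*0+2,interpolation=cv2.INTER_CUBIC)
c=cv2.resize(f[75:165,445:490],None,fx=3,fy=3,interpolation=cv2.INTER_CUBIC)
o=np.zeros((598,800,3),np.uint8);o[:,:598]=a[:598,:598];o[:70,600:800]=b;o[100:370,600:735]=c
cv2.imwrite("pics/crop1.png",o)
print(ray("top",320,252,64),ray("top",360,250,64),ray("top",457,142,100))
E
```

```text
[458.77478235  41.57610612  64.        ] [476.86372785 -62.21847938  64.        ] [ 795.16750914 -288.18086813  100.        ]
```

View pics/crop1.png

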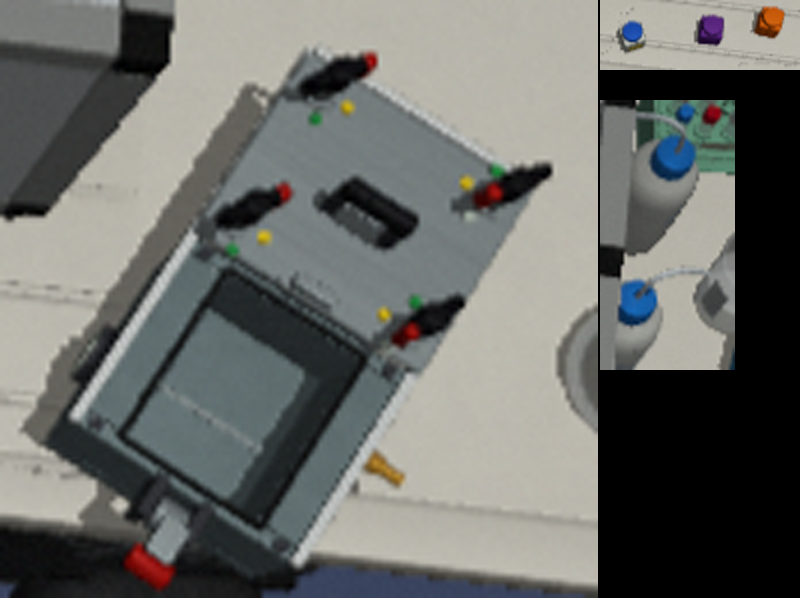

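The crop shows one real canister, with a blue cap and white body; the blue-capped things at (457,145) and (468,95) are large bottles and don't match. Next I fit the chamber pose from the pocket rim corners, wings and knob, and locate the canister from closer.

```bash
cat > fit.py <<'E'
from h import *
from scipy.optimize import least_squares
def fit(obs,x0,cover=None):
    # obs: list of (world xy, chamber xy, moves with cover)
    def r(p):
        c,s=np.cos(p[2]),np.sin(p[2]);o=[]
        for w,l,m in obs:
            x=l[0]+(p[3] if m else 0);o+=[p[0]+c*x-s*l[1]-w[0],p[1]+s*x+c*l[1]-w[1]]
        return o
    q=least_squares(r,x0,loss="soft_l1",f_scale=3);return q.x,np.round(r(q.x),1)
E
python3 - <<'E'
from fit import *
P=lambda u,v,z:ray("top",410+u/4.6,180+v/4.6,z)[:2]
obs=[(P(122,435,90),(-55,42),0),(P(262,527,90),(-55,-42),0),(P(366,355,90),(55,-42),0),
(P(252,205,143),(-46,56),1),(P(430,320,143),(-46,-56),1),(P(515,185,143),(46,-56),1),(P(335,77,143),(46,56),1),(P(368,212,145),(-10,0),1)]
print(fit(obs,[480,-340,-.5,123]))
print(P(148,568,140))
E
```

```text
(array([ 460.96701813, -326.80899721,   -0.46531494,  120.82329237]), array([-0.3, -3.6,  4. ,  1.6, -1.5,  4.6, -2.9,  0.2, -0.8, -0.7,  0.3,
        1. ,  0.8,  0.2,  1. , -3.6]))
[ 351.93129391 -268.37638834]
```

```bash
python3 - <<'E'
from h import *
s=env.state()
t=[440,40]
R=np.arctan2(-554,152);print(np.degrees(np.arctan2(40,440)-R))
E
python3 -m crank '-1 0 0 -60 0 0 0;-1 60 -10 0 0 0 0'
```

```text
79.85183580010165
time_s: 1.05
ee_pos: [206.4, -532.4, 289.5]
ee_rot: [179.4, 0.0, 15.0]
force: [1.2, -1.0, 0.1]
gripper_width: 91.2
gripper_force: 0.0
```

```bash
python3 -m crank '-1 0 0 0 0 0 7.5;-1 0 0 0 0 0 7.5;-1 24 -57 0 0 0 0;-1 24 -57 0 0 0 0;-1 24 -57 0 0 0 0;-1 24 -57 0 0 0 0;-1 24 -57 0 0 0 0;-1 24 -57 0 0 0 0;-1 24 -57 0 0 0 0;-1 24 -57 0 0 0 0'
python3 -m crank '-1 24 -57 20 0 0 0;-1 24 -57 20 0 0 0;-1 0 0 0 0 0 0;-1 0 0 0 0 0 0'
python3 - <<'E'
from h import *
s=env.state();print(s["ee_pos"],s["ee_rot"])
f=grab_frame("wrist");cv2.imwrite("pics/w1.png",f)
print(models.search_frame("can1","wrist"))
E
```

```text
time_s: 2.3
ee_pos: [397.1, -70.0, 285.3]
ee_rot: [180.0, -0.1, 0.3]
force: [0.6, -0.5, -0.2]
gripper_width: 91.0
gripper_force: 0.0
time_s: 2.8
ee_pos: [442.0, 37.9, 246.6]
ee_rot: [180.0, 0.0, 0.4]
force: [0.2, -0.3, 0.0]
gripper_width: 91.1
gripper_force: 0.0
[441.9687026   37.85876043 246.55171674] [1.79960874e+02 1.58659141e-02 3.92749419e-01]
[{'point': [484.1, -54.6, 65.6], 'p': 0.65}, {'point': [502.5, -131.5, 48.6], 'p': 0.65}, {'point': [466.0, 39.3, 68.7], 'p': 0.6}]
```

View pics/w1.png

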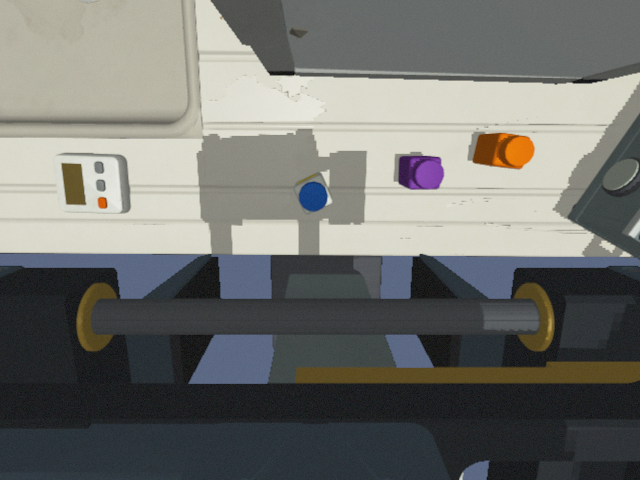

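The wrist picture shows the blue cap at (313,196) on a white body rotated to the bench edge; purple is at (421,171), orange at (505,150). I need its yaw, so I'll crop.

```bash
python3 - <<'E'
from h import *
f=cv2.imread("pics/w1.png")
cv2.imwrite("pics/c2.png",cv2.resize(f[165:225,280:345],None,fx=9,fy=9,interpolation=cv2.INTER_CUBIC))
print(ray("wrist",313,196,64))
E
```

```text
[463.60167516  38.41348354  64.        ]
```

View pics/c2.png

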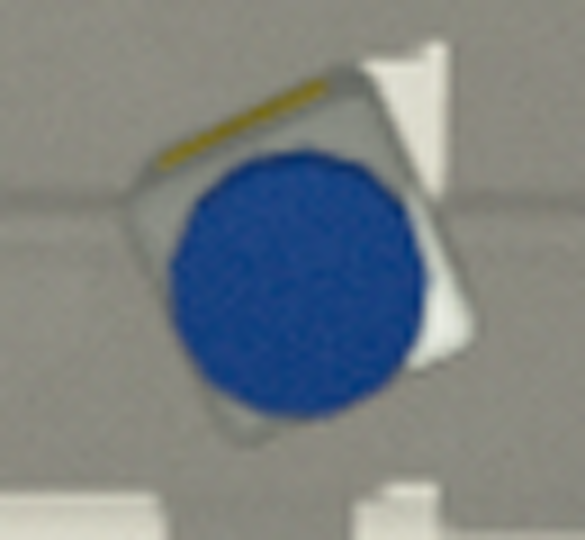

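Canister: centre (463.5, 38.5), yaw about +25.5°.

```bash
python3 -m crank '-1 21.5 -0.5 0 0 0 -8.3;-1 0 0 20 0 0 -8.3;-1 0 0 40 0 0 -8.3;-1 0 0 40 0 0 0;-1 0 0 10 0 0 0;-1 0 0 0 0 0 0;-1 0 0 0 0 0 0'
cat > can.py <<'E'
from h import *
def can(fn=None):
    s=env.state();f=grab_frame("wrist")
    if fn: cv2.imwrite(fn,f)
    h=cv2.cvtColor(f,cv2.COLOR_BGR2HSV);m=cv2.inRange(h,(105,120,60),(125,255,255));m[250:]=0
    n,l,st,c=cv2.connectedComponentsWithStats(m);o=[]
    for i in range(1,n):
        if st[i,4]>150:o.append((c[i].round(1),st[i].tolist(),ray("wrist",*c[i],64,s).round(1)))
    print(s["ee_pos"].round(1),s["ee_rot"].round(2));[print(*x) for x in o]
    return s,f
E
python3 -c "
from can import *
can('pics/w2.png')"
```

```text
time_s: 3.78
ee_pos: [464.9, 38.3, 138.2]
ee_rot: [179.9, -0.2, 25.2]
force: [0.0, -0.0, 0.4]
gripper_width: 91.2
gripper_force: 0.0
[464.9  38.3 138.2] [179.92  -0.19  25.2 ]
[311.4 241.3] [292, 230, 40, 20, 588] [470.  43.  64.]
```

```bash
sed -i 's/m\[250:\]=0/m[330:]=0/' can.py; python3 -c "
from can import *
can('pics/w2.png')"
```

```text
[464.8  38.5 138.1] [179.92  -0.18  25.22]
[311.6 251.1] [292, 231, 40, 41, 1315] [464.   40.3  64. ]
```

View pics/w2.png

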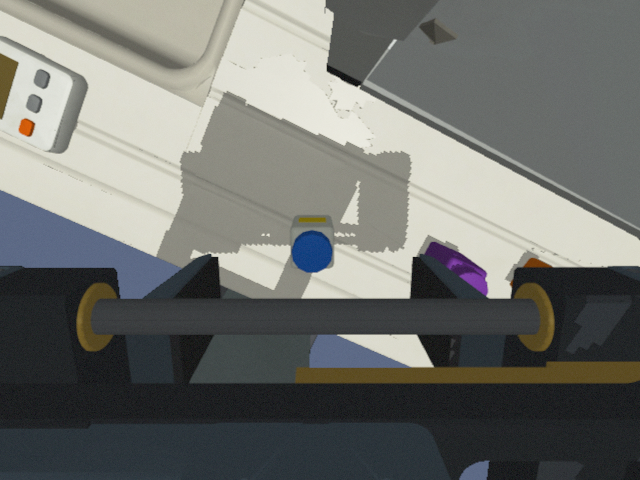

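Cap at (312,251), square with the jaws; purple decoy at (455,270) clears the right finger. Descend and grip.

```bash
python3 -m crank '-1 0 -1.5 50 0 0 0;-1 0 0 40 0 0 0;-1 0 0 19 0 0 0;-1 0 0 0 0 0 0;0.6 0 0 0 0 0 0;0.6 0 0 0 0 0 0;0.6 0 0 0 0 0 0;0.6 0 0 0 0 0 0' 25
```

```text
time_s: 4.88
ee_pos: [463.2, 40.0, 27.9]
ee_rot: [180.0, -0.0, 25.2]
force: [-0.8, -0.6, -0.1]
gripper_width: 54.5
gripper_force: 0.0
```

```bash
python3 -m crank '0.8 0 0 0 0 0 0;0.8 0 0 0 0 0 0;0.8 0 0 0 0 0 0;0.8 0 0 0 0 0 0' 30
```

```text
time_s: 5.38
ee_pos: [463.0, 40.0, 27.5]
ee_rot: [180.0, 0.0, 25.2]
force: [0.7, 0.1, 0.0]
gripper_width: 29.9
gripper_force: 30.0
```

```bash
python3 -m crank '0.8 0 0 -30 0 0 0;0.8 0 0 -45 0 0 0;0.8 -14 -7 -45 0 0 0;0.8 -14 -7 -50 0 0 0;0.8 0 0 0 0 0 10.4;0.8 0 0 0 0 0 10.4;0.8 0 0 0 0 0 10.4;0.8 0 0 0 0 0 10.4;0.8 0 0 0 0 0 10.4;0.8 0 0 0 0 0 0'
```

```text
time_s: 6.62
ee_pos: [431.4, 40.7, 197.3]
ee_rot: [180.0, 0.0, -26.6]
force: [0.2, 0.4, -0.5]
gripper_width: 29.7
gripper_force: 30.0
```

```bash
python3 -m crank '0.8 24 50 0 0 0 0;0.8 24 50 0 0 0 0;0.8 24 50 0 0 0 0;0.8 24 50 0 0 0 0;0.8 24 50 0 0 0 0;0.8 24 50 0 0 0 0;0.8 0 0 0 0 0 0;0.8 0 0 0 0 0 0'
python3 -c "
from h import *
s=env.state();print(s['ee_pos'],s['ee_rot'],s['gripper_width'])
cv2.imwrite('pics/w3.png',grab_frame('wrist'))"
```

```text
time_s: 7.62
ee_pos: [424.8, -291.4, 197.0]
ee_rot: [-180.0, 0.1, -26.7]
force: [0.5, -0.1, -0.3]
gripper_width: 29.9
gripper_force: 30.0
[ 424.79483653 -291.42471082  197.01917584] [-1.79960455e+02  8.51988155e-02 -2.66908227e+01] 29.871232358191364
```

View pics/w3.png

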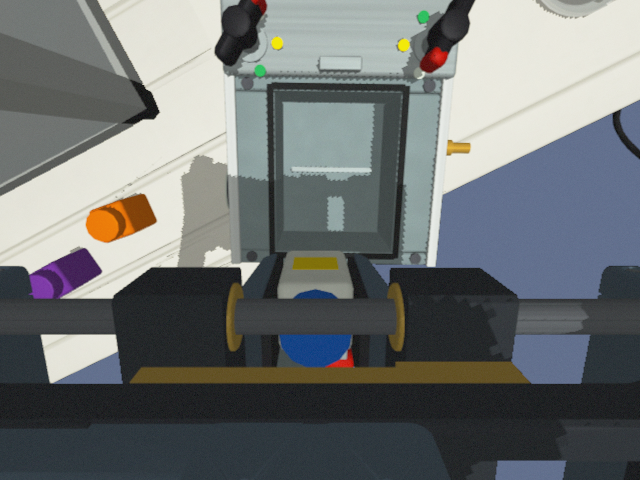

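The canister is held (cap 316,330), and the pocket gasket corners are at (270,86), (408,88), (262,258), (397,258). The sides tilt slightly, so I'm refining the chamber yaw.

```bash
python3 - <<'E'
from fit import *
W=lambda u,v,z:ray("wrist",u,v,z)[:2]
ps=[W(*p,90) for p in[(270,86),(408,88),(262,258),(397,258)]]
pi=[W(*p,90) for p in[(275,92),(402,94)]]
print(np.round(ps,1),[np.linalg.norm(ps[0]-ps[1]),np.linalg.norm(ps[0]-ps[2]),np.linalg.norm(ps[2]-ps[3]),np.linalg.norm(ps[1]-ps[3])],np.linalg.norm(pi[0]-pi[1]))
ang=lambda d:np.degrees(np.arctan2(d[1],d[0]))
print(ang(ps[0]-ps[2]),ang(ps[1]-ps[3]),ang(ps[0]-ps[1])-90)
# yaw of chamber long outer side edges
a,b=W(442,230,90),W(455,80,90);print(ang(b-a));print("c", W(340,63,101))
f=cv2.imread("pics/w3.png");g=cv2.cvtColor(f,cv2.COLOR_BGR2GRAY)
L=cv2.createLineSegmentDetector().detect(g[70:265,215:470])[0][:,0]+[215,70,215,70]
for l in L:
    if np.hypot(l[0]-l[2],l[1]-l[3])>70:
        a,b=W(l[0],l[1],90),W(l[2],l[3],90);print(l.round(),round(ang(b-a),1))
E
```

```text
[[ 531.6 -311.7]
 [ 489.3 -393. ]
 [ 429.3 -249.9]
 [ 384.5 -339.1]] [np.float64(91.64576900966725), np.float64(119.4755574609577), np.float64(99.76949608649322), np.float64(117.83451189891203)] 84.64532992671592
-31.162341118688698 -27.265751552377406 -27.477233941427883
-26.925110167565748
c [ 521.79085967 -357.82346859]
[272.  82. 403.  84.] -117.5
[435. 263. 442. 192.] -27.6
[443.  78. 427. 263.] 152.5
[409.  95. 403. 182.] 152.4
[268. 179. 266.  84.] -27.5
[237. 173. 233.  77.] -27.5
[404. 182. 399. 263.] 153.3
[383. 103. 282. 101.] 62.6
[369. 167. 293. 166.] 62.7
[282. 102. 283. 173.] 152.5
[294. 172. 368. 173.] -117.5
[269. 254. 268. 183.] -27.6
[272.  89. 274. 251.] 152.5
[397. 188. 402.  96.] -27.4
[266.  73. 343.  74.] -118.0
[240. 259. 237. 178.] -27.5
[358. 250. 288. 250.] 63.2
[376. 231. 383. 104.] -27.5
```

```bash
cat > cf.py <<'E'
from h import *
Y=np.radians(-27.5);ex=np.array([np.cos(Y),np.sin(Y)]);ey=np.array([-ex[1],ex[0]])
E
python3 - <<'E'
from cf import *
s=env.state()
for p in[(273,180),(397.5,180),(268,180),(403.5,180),(283,102),(383,103),(335,91),(335,84),(335,251),(335,258)]:
    for z in(90,22):
        w=ray("wrist",*p,z,s)[:2];print(p,z,w@ex,w@ey)
c=np.array([461,-326.8]);print("C",c@ex,c@ey,"tcp",s["ee_pos"][:2]@ex,s["ee_pos"][:2]@ey)
w=ray("wrist",335,74,101,s)[:2];print(w@ex)
E
```

```text
(273, 180) 90 553.5692038030861 -32.27991683497224
(273, 180) 22 547.389201014832 -24.805160335539156
(397.5, 180) 90 554.8103377081537 -119.76367020577023
(397.5, 180) 22 548.945660501313 -134.51525470243934
(268, 180) 90 553.519343830632 -28.765439053457236
(268, 180) 22 547.3266734931804 -20.39778554646101
(403.5, 180) 90 554.8701329702494 -123.97845633042692
(403.5, 180) 22 549.0206474971201 -139.8008599223309
(283, 102) 90 605.5342756460002 -39.62919422590548
(283, 102) 22 612.5566488666051 -34.02161350565378
(383, 103) 90 605.839379967532 -106.64783166779915
(383, 103) 22 612.9392687544959 -118.06717345010765
(335, 91) 90 612.9448951714681 -74.27832104297599
(335, 91) 22 621.8500289072433 -77.47378406719241
(335, 84) 90 617.3030726749745 -74.1615569550085
(335, 84) 22 627.3154558780182 -77.32735460325209
(335, 251) 90 502.37474756826947 -77.24071126937807
(335, 251) 22 483.1881532982549 -81.18880655728415
(335, 258) 90 497.0028690047547 -77.38463438876362
(335, 258) 22 476.4514818430101 -81.36929514403288
C 559.8114409003692 -77.00902958129222 tcp 511.2795476751855 -61.83279043272268
621.5936576238377
```

Chamber: yaw -27.5°, centre (459.6, -324.9), cover ≈ 0.127. Lower in.

```bash
python3 -m crank '0.8 15.5 7 0 0 0 0.8;0.8 16 7 0 0 0 0;0.8 0 0 0 0 0 0;0.8 0 0 35 0 0 0;0.8 0 0 35 0 0 0;0.8 0 0 30 0 0 0;0.8 0 0 25 0 0 0;0.8 0 0 10 0 0 0;0.8 0 0 8 0 0 0;0.8 0 0 0 0 0 0'
python3 -c "
from cf import *
s=env.state();print(s['ee_pos'][:2]@ex-557.7,s['ee_pos'][:2]@ey+76)"
```

```text
time_s: 8.93
ee_pos: [447.0, -318.8, 54.6]
ee_rot: [180.0, -0.0, -27.6]
force: [0.2, -0.3, -0.8]
gripper_width: 29.7
gripper_force: 30.0
-13.986898287472059 -0.42338322622491376
```

```bash
python3 -m crank '0.8 0 0 4 0 0 0;0.8 0 0 0 0 0 0;0.1 0 0 0 0 0 0;0.1 0 0 0 0 0 0;0.1 0 0 0 0 0 0;0.1 0 0 0 0 0 0'
python3 -m crank '0.1 0 0 -10 0 0 0;0.1 0 0 -30 0 0 0;0.1 0 0 -40 0 0 0;0.1 0 0 -40 0 0 0;0.1 0 0 -30 0 0 0;-1 0 0 -40 0 0 0;-1 0 0 -10 0 0 0;-1 0 0 0 0 0 0'
python3 -c "
from can import *
can('pics/w4.png')"
```

```text
time_s: 9.68
ee_pos: [446.9, -318.8, 50.6]
ee_rot: [180.0, -0.0, -27.6]
force: [1.2, 0.8, -0.8]
gripper_width: 41.1
gripper_force: 0.0
time_s: 10.68
ee_pos: [446.8, -318.8, 250.8]
ee_rot: [180.0, -0.0, -27.6]
force: [0.6, -0.1, -1.0]
gripper_width: 68.4
gripper_force: 0.0
[ 446.8 -318.8  250.8] [ 1.7999e+02 -5.0000e-02 -2.7560e+01]
[315.  222.5] [301, 207, 29, 31, 703] [ 443.4 -317.7   64. ]
```

View pics/w4.png

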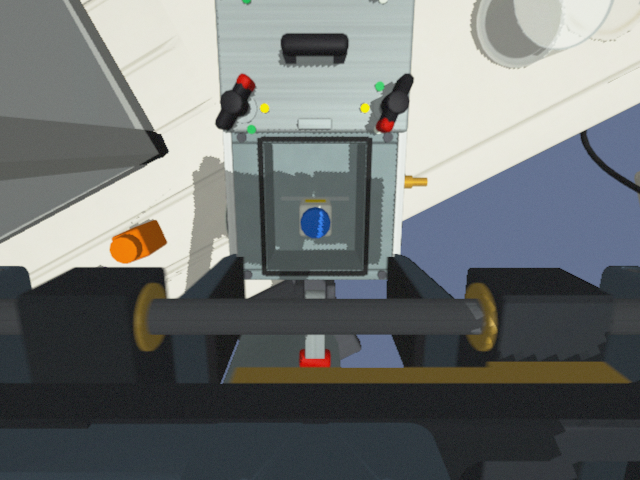

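The canister (315,222) stands in the pocket and the grip bar is at (314,44). Measuring the bar now.

```bash
python3 - <<'E'
from cf import *
s=env.state();print(s['ee_pos'][:2]@ex-557.7,s['ee_pos'][:2]@ey+76)
for p,z in[((314,36),145),((314,54),145),((281,43),145),((347,43),145),((315,222),86),((315,128),101),((236,83+19),146),((395,104),146)]:
    w=ray("wrist",*p,z,s)[:2];print(p,w@ex-557.7,w@ey+76)
E
```

```text
-14.779438081286798 -0.35497650536356673
(314, 36) 119.2873454563728 -0.5735952599694372
(314, 54) 108.73016879583497 -0.5481916900913859
(281, 43) 115.24790697589492 20.57644687560134
(347, 43) 115.16805840460233 -21.70235486583418
(315, 222) -13.601735465924094 -0.94753585840526
(315, 128) 64.71231466147697 -1.0935317093401693
(236, 102) 79.45136396691021 51.06616709395128
(395, 104) 78.0084040771352 -54.06081557124983
```

```bash
python3 -m crank '-0.19 44 0.4 0 0 0 0;-0.19 44 0 0 0 0 0;-0.19 43 0 0 0 0 0;-0.19 0 0 30 0 0 0;-0.19 0 0 30 0 0 0;-0.19 0 0 15 0 0 0;-0.19 0 0 0 0 0 0'
python3 -c "
from cf import *
s=env.state();print(s['ee_pos'][:2]@ex-557.7,s['ee_pos'][:2]@ey+76)
cv2.imwrite('pics/w5.png',grab_frame('wrist'))"
```

```text
time_s: 11.6
ee_pos: [562.0, -379.2, 173.5]
ee_rot: [-180.0, 0.2, -27.6]
force: [0.2, 0.0, -0.1]
gripper_width: 54.0
gripper_force: 0.0
115.86943429326357 -0.8753859124105077
```

View pics/w5.png

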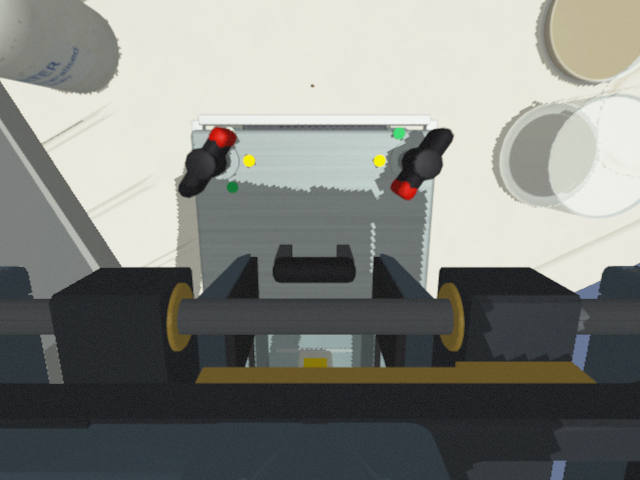

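The bar (274–355, 268) is centred between the fingers, with the wings clear. Descend and grip.

```bash
python3 -m crank '-0.19 0 0 25 0 0 0;-0.19 0 0 19 0 0 0;-0.19 0 0 0 0 0 0;0.3 0 0 0 0 0 0;0.3 0 0 0 0 0 0;0.3 0 0 0 0 0 0' 20
```

```text
time_s: 12.4
ee_pos: [564.0, -379.5, 133.1]
ee_rot: [-179.9, -0.2, -27.6]
force: [2.2, 2.1, 2.8]
gripper_width: 44.1
gripper_force: 2.0
```

```bash
python3 -m crank '0.4 0 0 0 0 0 0;0.4 -10 0 0 0 0 0;0.4 -15 0 0 0 0 0;0.4 -15 0 0 0 0 0;0.4 -15 0 0 0 0 0;0.4 -15 0 0 0 0 0;0.4 -15 0 0 0 0 0;0.4 -15 0 0 0 0 0;0.4 -15 0 0 0 0 0;0.4 0 0 0 0 0 0' 30
python3 -c "
from cf import *
s=env.state();print(s['ee_pos'][:2]@ex-557.7,s['ee_pos'][:2]@ey+76.7)"
```

```text
time_s: 13.65
ee_pos: [460.6, -325.6, 132.9]
ee_rot: [-179.9, -0.0, -27.6]
force: [1.0, 5.2, 8.0]
gripper_width: 44.0
gripper_force: 30.0
1.1645047583826909 0.5897716374264803
```

```bash
python3 -m crank '0.4 -5 0 0 0 0 0;0.4 -4 0 0 0 0 0;0.4 -2 0 0 0 0 0;0.4 -2 0 0 0 0 0;0.4 0 0 0 0 0 0'
python3 -c "
from cf import *
s=env.state();print(s['ee_pos'][:2]@ex-557.7,s['ee_pos'][:2]@ey+76.7, s['force'][:2]@ex)"
```

```text
time_s: 14.28
ee_pos: [451.3, -320.8, 132.9]
ee_rot: [-179.9, -0.3, -27.6]
force: [5.0, 3.6, 5.4]
gripper_width: 44.0
gripper_force: 30.0
-9.277497471213223 0.5514465771242385 2.7791800005893057
```

```bash
python3 -m crank '0.4 -3 0 0 0 0 0;0.4 -2 0 0 0 0 0;0.4 0 0 0 0 0 0'
python3 -c "
from cf import *
s=env.state();print(s['ee_pos'][:2]@ex-557.7,s['ee_pos'][:2]@ey+76.7, s['force'][:2]@ex)"
```

```text
time_s: 14.65
ee_pos: [451.2, -320.7, 133.0]
ee_rot: [-179.9, -0.9, -27.6]
force: [16.0, -0.6, -3.6]
gripper_width: 43.8
gripper_force: 30.0
-9.413897279214325 0.5731525878669146 14.501228054870136
```

Cover is home, at the stop with 14 N. Now release, go round the lever and flip it with closed fingers.

```bash
python3 -m crank '-0.15 3 0 0 0 0 0;-0.15 0 0 0 0 0 0;-0.15 0 0 0 0 0 0;-0.15 0 0 -20 0 0 0;-0.15 0 0 -30 0 0 0;-0.15 0 0 -35 0 0 0;1 -40 0.5 0 0 0 0;1 -50 0 0 0 0 0;1 -50 0 0 0 0 0;1 -6 0 0 0 0 0'
python3 -m crank '1 0 0 0 0 0 0;1 0 0 0 0 0 0'
python3 -c "
from cf import *
s=env.state();print(s['ee_pos'][:2]@ex-557.7,s['ee_pos'][:2]@ey+76.7, s['ee_rot'])
cv2.imwrite('pics/w6.png',grab_frame('wrist'))"
```

```text
time_s: 15.9
ee_pos: [314.8, -250.8, 216.4]
ee_rot: [180.0, 0.1, -27.6]
force: [1.0, 0.1, -0.9]
gripper_width: 15.8
gripper_force: 0.0
time_s: 16.15
ee_pos: [318.9, -253.3, 216.6]
ee_rot: [180.0, -0.1, -27.6]
force: [0.2, -0.0, 0.0]
gripper_width: 0.6
gripper_force: 0.0
-157.87456676713504 -0.7332638595332952 [ 1.79982753e+02 -5.32360459e-02 -2.75527839e+01]
```

View pics/w6.png

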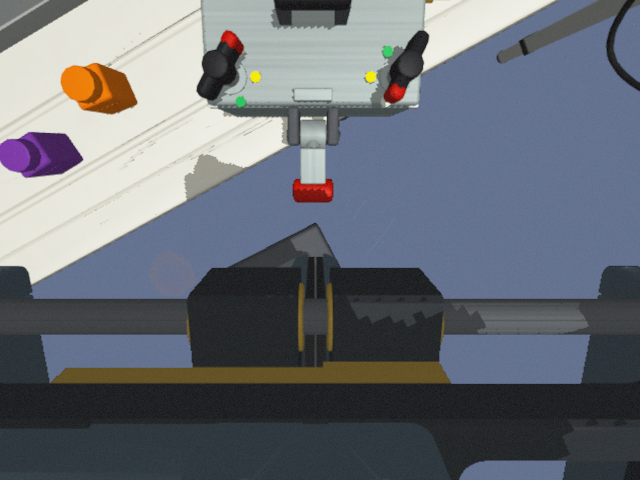

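The lever knob (313,190) is free, in line with the closed fingers, and the cover is home. Flip it.

```bash
python3 -m crank '1 0 0 40 0 0 0;1 0 0 39 0 0 0;1 0 0 0 0 0 0;1 12 0 0 0 0 0;1 12 0 0 0 0 0;1 12 0 0 0 0 0;1 12 0 0 0 0 0;1 12 0 0 0 0 0;1 12 0 0 0 0 0;1 8 0 0 0 0 0'
python3 -c "
from cf import *
s=env.state();print(s['ee_pos'][:2]@ex-557.7,s['ee_pos'][:2]@ey+76.7, s['force'][:2]@ex)"
```

```text
time_s: 17.45
ee_pos: [337.0, -261.2, 141.5]
ee_rot: [-179.6, 8.9, -27.1]
force: [-81.9, 21.7, 78.3]
gripper_width: 0.4
gripper_force: 47.1
-138.1722559637917 0.6000548113854336 -82.67003628915815
```

```bash
python3 -m crank '1 3 0 0 0 0 0;1 3 0 0 0 0 0;1 2 0 0 0 0 0;1 0 0 0 0 0 0'
python3 -c "
from cf import *
s=env.state();print(s['ee_pos'][:2]@ex-557.7,s['ee_pos'][:2]@ey+76.7, s['force'][:2]@ex)"
```

```text
time_s: 17.95
ee_pos: [394.4, -292.4, 138.5]
ee_rot: [-180.0, 0.2, -27.6]
force: [-5.4, 3.9, -0.1]
gripper_width: 0.3
gripper_force: 3.5
-72.85253147505034 -0.5975265568774404 -6.597294106998311
```

It jammed briefly but passed, peaking at 114 N against the 120 N limit. I'll use smaller pushes from here.

```bash
python3 -m crank '1 2 0 0 0 0 0;1 2 0 0 0 0 0;1 0 0 0 0 0 0'
python3 -c "
from cf import *
s=env.state();print(s['ee_pos'][:2]@ex-557.7,s['force'][:2]@ex)"
```

```text
time_s: 18.32
ee_pos: [395.0, -292.7, 138.2]
ee_rot: [180.0, 0.7, -27.5]
force: [-14.7, 6.4, 9.0]
gripper_width: 0.2
gripper_force: 8.0
-72.20947100255245 -15.968903524307372
```

```bash
python3 -m crank '1 -5 0 0 0 0 0;1 -10 0 -10 0 0 0;1 0 0 -50 0 0 0;-0.2 0 0 -60 0 0 0;-0.2 45 0 -60 0 0 0;-0.2 45 0 -20 0 0 0;-0.2 0 0 0 0 0 0;-0.2 0 0 0 0 0 0'
cat > scr.py <<'E'
from cf import *
CX,CY=557.7,-76.7
P={"a":(-46,56,-90),"b":(-46,-56,90),"c":(46,-56,90),"d":(46,56,-90)}
def scr(fn=None,show=True):
    s=env.state();f=grab_frame("wrist")
    if fn: cv2.imwrite(fn,f)
    h=cv2.cvtColor(f,cv2.COLOR_BGR2HSV);m=cv2.inRange(h,(0,150,70),(6,255,255))|cv2.inRange(h,(174,150,70),(180,255,255))
    n,l,st,c=cv2.connectedComponentsWithStats(m);o=[]
    if show: print("tcp",(s['ee_pos'][:2]@ex-CX).round(1),(s['ee_pos'][:2]@ey-CY).round(1),s['ee_pos'][2].round(1))
    for i in range(1,n):
        if st[i,4]<25: continue
        w=ray("wrist",*c[i],140,s)[:2];q=np.array([w@ex-CX,w@ey-CY]);t=""
        for k,(x,y,b) in P.items():
            d=q-[x,y]
            if np.hypot(*d)<32:
                v=(b-np.degrees(np.arctan2(d[1],d[0])))+np.degrees(1.2);v=(v+180)%360-180;t=f"{k} value {np.radians(v):.2f} r {np.hypot(*d):.1f}"
        print(c[i].round(),st[i,4],q.round(1),t)
E
python3 -c "
from scr import *
scr('pics/w7.png')"
```

```text
time_s: 19.32
ee_pos: [459.1, -326.1, 327.8]
ee_rot: [180.0, -0.0, -27.5]
force: [-1.4, 1.0, 0.2]
gripper_width: 47.7
gripper_force: 0.0
tcp 0.1 -0.5 327.8
[580.  17.] 2920 [ 169.4 -221.6] 
[263. 154.] 94 [58.8 46. ] d value 0.29 r 16.3
[364. 183.] 81 [ 32.9 -46.3] c value 0.26 r 16.3
[265. 250.] 106 [-30.6  46.8] a value 0.17 r 17.9
[314. 264.] 369 [-45.  -0.] 
[362. 278.] 50 [-59.5 -46.8] b value 0.23 r 16.3
```

View pics/w7.png

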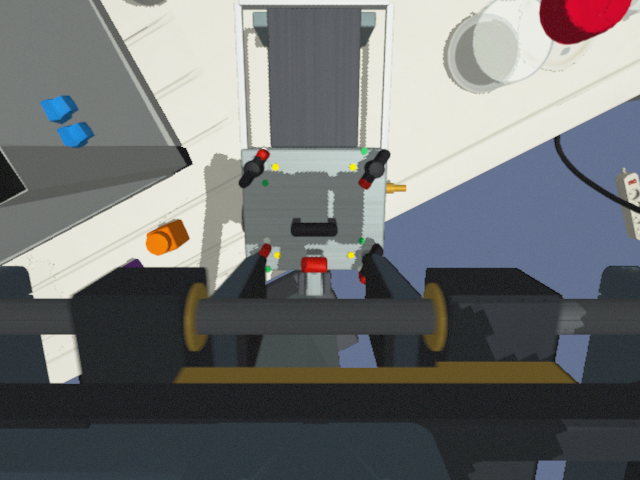

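The cover is home, the lever is locked (knob (314,264) → x = -45, y = 0) and all four screws read about 0.17–0.29. Moving over screw a with yaw ≈ 117.7°, which is the J6 side with room for the turn.

```bash
python3 -m crank '0.2 -23 -28 0 0 0 0;0.2 -23 -28 0 0 0 0;0.2 0 0 20 0 0 -10.7;0.2 0 0 20 0 0 -10.7;0.2 0 0 20 0 0 -10.7;0.2 0 0 20 0 0 -10.7;0.2 0 0 20 0 0 -10.7;0.2 0 0 20 0 0 -10.7;0.2 0 0 0 0 0 -10.7;0.2 0 0 0 0 0 -10.7'
python3 -m crank '0.2 0 0 0 0 0 -10.7;0.2 0 0 0 0 0 -10.7;0.2 0 0 0 0 0 -10.7;0.2 0 0 0 0 0 -10.7;0.2 0 0 0 0 0 -10.7;0.2 0 0 0 0 0 -6;0.2 0 0 0 0 0 0;0.2 0 0 0 0 0 0'
cat > off.py <<'E'
import sys
from scr import *
def off(k):
    s=env.state();x,y,b=P[k];w=(CX+x)*ex+CY*ey+y*ey;d=w-s['ee_pos'][:2];r=np.radians(s['ee_rot'][2]);c,q=np.cos(r),np.sin(r)
    print(k,"tool shift %.1f %.1f z->126 %.1f"%(c*d[0]+q*d[1],q*d[0]-c*d[1],s['ee_pos'][2]-126),"yaw",s['ee_rot'].round(1),"J6",s['qpos'][5].round(1),"torque",s['torque'].round(2),"F",s['force'].round(1),"w",s['gripper_width'].round(1))
for k in sys.argv[1:]: off(k)
E
python3 off.py a; python3 -c "
from scr import *
scr('pics/w8.png')"
```

```text
time_s: 20.62
ee_pos: [443.1, -254.8, 207.1]
ee_rot: [-179.9, 0.0, 58.4]
force: [0.5, -0.3, 0.3]
gripper_width: 36.3
gripper_force: 0.0
time_s: 21.62
ee_pos: [443.9, -255.1, 207.5]
ee_rot: [-180.0, -0.0, 117.4]
force: [0.3, 0.8, 0.0]
gripper_width: 36.2
gripper_force: 0.0
tcp -46.2 55.4 207.5
[319. 279.] 120 [-31.9  47.1] a value 0.19 r 16.6Traceback (most recent call last):
  File "off.py", line 6, in <module>
    for k in sys.argv[1:]: off(k)
                           ~~~^^^
  File "off.py", line 5, in off
    print(k,"tool shift %.1f %.1f z->126 %.1f"%(c*d[0]+q*d[1],q*d[0]-c*d[1],s['ee_pos'][2]-126),"yaw",s['ee_rot'].round(1),"J6",s['qpos'][5].round(1),"torque",s['torque'].round(2),"F",s['force'].round(1),"w",s['gripper_width'].round(1))
                                                                                                                                                                                                                ^^^^^^^^^^^^^^^^^^^^^^^^
AttributeError: 'float' object has no attribute 'round'
```

View pics/w8.png

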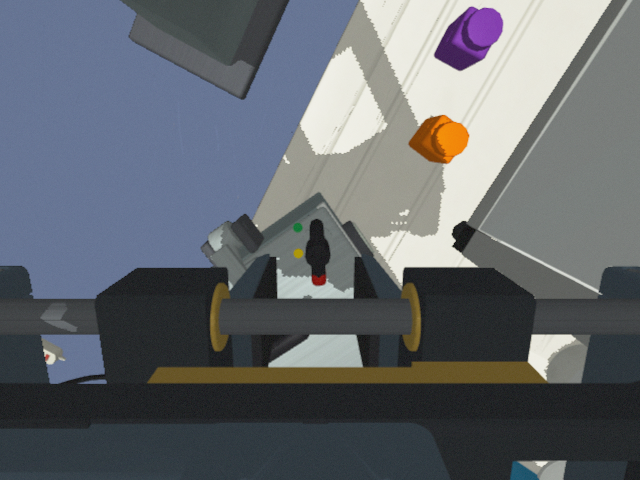

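Wing a at (317,252) is centred and lined up with the jaws. Descend, grip and turn 55°.

```bash
sed -i "s/s\['gripper_width'\].round(1)/round(s['gripper_width'],1)/" off.py; python3 -m crank '0.2 0 0 40 0 0 0;0.2 0 0 30 0 0 0;0.2 0 0 11 0 0 0;0.2 0 0 0 0 0 0;1 0 0 0 0 0 0;1 0 0 0 0 0 0;1 0 0 0 0 0 0' 30; python3 off.py a
```

```text
time_s: 22.55
ee_pos: [445.6, -255.3, 127.3]
ee_rot: [179.8, 0.1, 117.5]
force: [2.8, 0.2, 1.7]
gripper_width: 10.7
gripper_force: 30.0
a tool shift 1.2 -0.8 z->126 1.3 yaw [1.798e+02 1.000e-01 1.175e+02] J6 -58.7 torque [ 0.19 -0.46 -0.02] F [2.8 0.2 1.7] w 10.7
```

```bash
python3 -m crank '1 0 0 0 0 0 0;1 0 0 0 0 0 8;1 0 0 0 0 0 8;1 0 0 0 0 0 8;1 0 0 0 0 0 8;1 0 0 0 0 0 8;1 0 0 0 0 0 8;1 0 0 0 0 0 8;1 0 0 0 0 0 0;1 0 0 0 0 0 0' 30; python3 off.py a
```

```text
time_s: 23.8
ee_pos: [444.5, -255.4, 127.2]
ee_rot: [180.0, 0.0, 61.6]
force: [0.2, 1.9, 6.1]
gripper_width: 10.7
gripper_force: 30.0
a tool shift 0.6 -0.5 z->126 1.2 yaw [180.    0.   61.6] J6 -2.7 torque [ 0.29 -0.07 -0.02] F [0.2 1.9 6.1] w 10.7
```

```bash
python3 -m crank '0.2 0 0 0 0 0 0;0.2 0 0 0 0 0 0;0.2 0 0 0 0 0 0;0.2 0 0 -30 0 0 0;0.2 0 0 -50 0 0 -8;0.2 0 0 0 0 0 -10;0.2 0 0 0 0 0 -10;0.2 0 0 0 0 0 -10;0.2 0 0 0 0 0 -10;0.2 0 0 0 0 0 -8'; python3 -m crank '0.2 0 0 0 0 0 0'; python3 off.py c
python3 -c "
from scr import *
scr()"
```

```text
time_s: 25.05
ee_pos: [444.2, -255.4, 206.2]
ee_rot: [-180.0, -0.0, 117.8]
force: [-0.4, -0.4, -1.0]
gripper_width: 36.5
gripper_force: 0.0
time_s: 25.18
ee_pos: [444.2, -255.4, 206.3]
ee_rot: [-180.0, -0.0, 117.5]
force: [-0.3, 0.7, 0.1]
gripper_width: 36.5
gripper_force: 0.0
c tool shift -139.0 -38.4 z->126 80.3 yaw [-180.    -0.   117.5] J6 -58.6 torque [-0.03 -0.12 -0.01] F [-0.3  0.7  0.1] w 36.5
tcp -45.7 55.3 206.3
[295. 267.] 165 [-46.9  39.9] a value 1.25 r 16.1
```

```bash
python3 -m crank '0.2 -46 -12.8 0 0 0 0;0.2 -46 -12.8 0 0 0 0;0.2 -46 -12.8 0 0 0 0;0.2 0 0 0 0 0 1;0.2 0 0 0 0 0 0;0.2 0 0 0 0 0 0'; python3 off.py c
python3 -c "
from scr import *
scr('pics/w9.png')"
```

```text
time_s: 25.98
ee_pos: [474.0, -394.3, 206.6]
ee_rot: [-180.0, -0.0, 116.6]
force: [-0.3, 0.1, 0.1]
gripper_width: 36.4
gripper_force: 0.0
c tool shift -2.1 -0.7 z->126 80.6 yaw [-180.    -0.   116.6] J6 -67.4 torque [ 0.04 -0.16 -0.  ] F [-0.3  0.1  0.1] w 36.4
tcp 44.8 -54.2 206.6
[358.  32.] 384 [-44.4  38.7] a value 1.11 r 17.4
[298.  74.] 1204 [-46.5  -0.4] 
[216. 106.] 238 [-60.5 -48.4] b value 0.11 r 16.3
[463. 179.] 253 [57.9 44.6] d value 0.39 r 16.5
[314. 231.] 235 [ 31.3 -46.5] c value 0.20 r 17.5
```

View pics/w9.png

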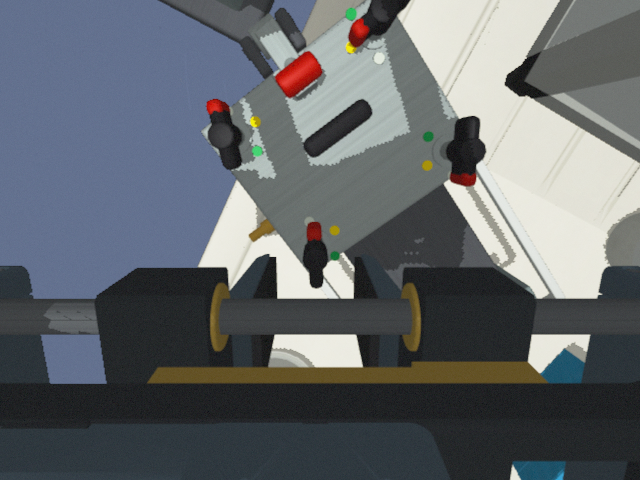

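Screw a's red tip (358,32) is at its yellow dot (350,47). Wing c (315,255) is centred between the jaws. Doing the same with c.

```bash
python3 -m crank '0.2 -2 -0.7 40 0 0 0;0.2 0 0 30 0 0 0;0.2 0 0 11 0 0 0;0.2 0 0 0 0 0 0;1 0 0 0 0 0 0;1 0 0 0 0 0 0;1 0 0 0 0 0 0' 30; python3 off.py c
python3 -m crank '1 0 0 0 0 0 0;1 0 0 0 0 0 8;1 0 0 0 0 0 8;1 0 0 0 0 0 8;1 0 0 0 0 0 8;1 0 0 0 0 0 8;1 0 0 0 0 0 8;1 0 0 0 0 0 7;1 0 0 0 0 0 0;1 0 0 0 0 0 0' 30; python3 off.py c
```

```text
time_s: 26.9
ee_pos: [475.5, -397.6, 126.5]
ee_rot: [179.9, 0.1, 116.5]
force: [1.3, 1.7, 2.8]
gripper_width: 11.1
gripper_force: 30.0
c tool shift 1.6 -0.7 z->126 0.5 yaw [1.799e+02 1.000e-01 1.165e+02] J6 -67.6 torque [ 0.25 -0.43 -0.  ] F [1.3 1.7 2.8] w 11.1
time_s: 28.15
ee_pos: [474.1, -397.6, 126.4]
ee_rot: [-180.0, 0.0, 61.6]
force: [-1.2, 0.4, 5.0]
gripper_width: 10.7
gripper_force: 30.0
c tool shift 1.1 -0.5 z->126 0.4 yaw [-180.     0.    61.6] J6 -12.6 torque [0.21 0.06 0.05] F [-1.2  0.4  5. ] w 10.7
```

```bash
python3 -m crank '0.2 0 0 0 0 0 0;0.2 0 0 0 0 0 0;0.2 0 0 0 0 0 0;0.2 0 0 -30 0 0 0;0.2 0 0 -50 0 0 -8;0.2 0 0 0 0 0 -10;0.2 0 0 0 0 0 -10;0.2 0 0 0 0 0 -10;0.2 0 0 0 0 0 -10;0.2 0 0 0 0 0 -8'; python3 -m crank '0.2 0 0 0 0 0 0'; python3 off.py b
python3 -c "
from scr import *
scr()"
```

```text
time_s: 29.4
ee_pos: [474.3, -397.6, 205.2]
ee_rot: [-180.0, -0.0, 117.8]
force: [0.7, -0.8, 0.4]
gripper_width: 36.1
gripper_force: 0.0
time_s: 29.52
ee_pos: [474.3, -397.6, 205.3]
ee_rot: [-180.0, -0.0, 117.4]
force: [-0.1, -0.4, -0.8]
gripper_width: 36.5
gripper_force: 0.0
b tool shift 76.4 -52.4 z->126 79.3 yaw [-180.    -0.   117.4] J6 -68.5 torque [-0.04 -0.19  0.01] F [-0.1 -0.4 -0.8] w 36.5
tcp 46.6 -56.9 205.3
[365.  26.] 407 [-44.2  38.6] a value 1.10 r 17.5
[303.  68.] 1235 [-46.4  -0.5] 
[220.  98.] 243 [-60.4 -48.5] b value 0.11 r 16.2
[468. 176.] 256 [58.  44.6] d value 0.39 r 16.6
[337. 237.] 230 [ 43.9 -39.5] c value 1.07 r 16.6
```

```bash
python3 -m crank '0.2 38.2 -26.2 0 0 0 0;0.2 38.2 -26.2 0 0 0 0;0.2 0 0 0 0 0 0;0.2 0 0 0 0 0 0;0.2 0 0 0 0 0 0'; python3 off.py b
python3 -c "
from scr import *
scr()"
```

```text
time_s: 30.2
ee_pos: [393.7, -354.8, 205.6]
ee_rot: [180.0, 0.1, 117.5]
force: [-0.1, 0.8, 0.7]
gripper_width: 36.7
gripper_force: 0.0
b tool shift 1.3 -0.6 z->126 79.6 yaw [1.800e+02 1.000e-01 1.175e+02] J6 -70.8 torque [-0.05 -0.12  0.01] F [-0.1  0.8  0.7] w 36.7
tcp -44.6 -56.2 205.6
[446. 164.] 335 [-47.   38.4] a value 1.26 r 17.7
[387. 197.] 984 [-50.4  -0.6] 
[310. 227.] 237 [-61.6 -48.7] b value 0.07 r 17.2
[536. 292.] 170 [56.3 44.8] d value 0.46 r 15.2
```

```bash
python3 -m crank '0.2 1.3 -0.6 40 0 0 -6;0.2 0 0 30 0 0 0;0.2 0 0 10 0 0 0;0.2 0 0 0 0 0 0;1 0 0 0 0 0 0;1 0 0 0 0 0 0;1 0 0 0 0 0 0' 30; python3 off.py b
python3 -m crank '1 0 0 0 0 0 8;1 0 0 0 0 0 8;1 0 0 0 0 0 8;1 0 0 0 0 0 8;1 0 0 0 0 0 8;1 0 0 0 0 0 8;1 0 0 0 0 0 8;1 0 0 0 0 0 6;1 0 0 0 0 0 0;1 0 0 0 0 0 0' 30; python3 off.py b
```

```text
time_s: 31.12
ee_pos: [392.8, -353.0, 126.4]
ee_rot: [179.8, 0.1, 123.5]
force: [3.1, 1.4, 2.2]
gripper_width: 11.2
gripper_force: 29.8
b tool shift -0.7 -0.7 z->126 0.4 yaw [1.798e+02 1.000e-01 1.235e+02] J6 -76.9 torque [ 0.39 -0.61  0.11] F [3.1 1.4 2.2] w 11.2
time_s: 32.38
ee_pos: [393.4, -353.1, 126.4]
ee_rot: [179.8, -0.1, 61.5]
force: [4.1, 2.0, 0.8]
gripper_width: 11.2
gripper_force: 29.9
b tool shift -1.2 -0.3 z->126 0.4 yaw [ 1.798e+02 -1.000e-01  6.150e+01] J6 -14.8 torque [ 0.42 -0.88 -0.05] F [4.1 2.  0.8] w 11.2
```

```bash
python3 -m crank '0.2 0 0 0 0 0 0;0.2 0 0 0 0 0 0;0.2 0 0 0 0 0 0;0.2 0 0 -30 0 0 0;0.2 0 0 -50 0 0 -8;0.2 0 0 0 0 0 -10;0.2 0 0 0 0 0 -10;0.2 0 0 0 0 0 -10;0.2 0 0 0 0 0 -10;0.2 0 0 0 0 0 -8'; python3 -m crank '0.2 0 0 0 0 0 0'; python3 off.py d
python3 -c "
from scr import *
scr()"
```

```text
time_s: 33.62
ee_pos: [391.2, -353.3, 205.4]
ee_rot: [-180.0, -0.0, 117.8]
force: [0.0, -0.8, -0.1]
gripper_width: 36.3
gripper_force: 0.0
time_s: 33.75
ee_pos: [391.2, -353.2, 205.4]
ee_rot: [-180.0, -0.0, 117.4]
force: [-0.2, -0.1, 0.2]
gripper_width: 36.5
gripper_force: 0.0
d tool shift -12.2 145.4 z->126 79.4 yaw [-180.    -0.   117.4] J6 -70.7 torque [ 0.02 -0.16  0.04] F [-0.2 -0.1  0.2] w 36.5
tcp -47.6 -56.0 205.4
[448. 168.] 335 [-47.1  38.3] a value 1.26 r 17.7
[389. 201.] 970 [-50.5  -0.5] 
[338. 240.] 230 [-48.4 -39.5] b value 1.06 r 16.7
[536. 294.] 66 [54.2 44.1] d value 0.60 r 14.5
```

Screw b is half way too. On to d.

```bash
python3 -m crank '0.2 -4 48.5 0 0 0 0;0.2 -4 48.5 0 0 0 0;0.2 -4 48.5 0 0 0 0;0.2 0 0 0 0 0 0;0.2 0 0 0 0 0 0;0.2 0 0 0 0 0 0'; python3 off.py d
python3 -c "
from scr import *
scr()"
```

```text
time_s: 34.55
ee_pos: [525.0, -297.1, 205.6]
ee_rot: [-180.0, -0.0, 117.4]
force: [-1.1, -0.3, 0.7]
gripper_width: 36.4
gripper_force: 0.0
d tool shift -0.5 0.9 z->126 79.6 yaw [-180.    -0.   117.4] J6 -58.0 torque [ 0.01 -0.14  0.01] F [-1.1 -0.3  0.7] w 36.4
tcp 45.1 55.6 205.6
[205. 149.] 190 [-45.   39.8] a value 1.14 r 16.2
[157. 182.] 1100 [-46.5   4. ] 
[108. 222.] 426 [-45.7 -36.2] b value 1.22 r 19.8
[317. 282.] 129 [59.7 46.1] d value 0.25 r 16.9
```

At yaw 117° the body's corner comes close to the tall instrument here, so I turn 10° clockwise before descending; closing the jaws will align the wing.

```bash
python3 -m crank '0.2 -0.5 0.9 0 0 0 10;0.2 0 0 40 0 0 0;0.2 0 0 30 0 0 0;0.2 0 0 10 0 0 0;0.2 0 0 0 0 0 0;1 0 0 0 0 0 0;1 0 0 0 0 0 0;1 0 0 0 0 0 0;1 0 0 0 0 0 0' 30; python3 off.py d
python3 -m crank '1 0 0 0 0 0 8;1 0 0 0 0 0 8;1 0 0 0 0 0 8;1 0 0 0 0 0 8;1 0 0 0 0 0 8;1 0 0 0 0 0 6;1 0 0 0 0 0 0;1 0 0 0 0 0 0' 30; python3 off.py d
```

```text
time_s: 35.72
ee_pos: [527.1, -297.1, 126.4]
ee_rot: [180.0, 0.1, 107.6]
force: [-3.0, -1.7, 5.6]
gripper_width: 11.4
gripper_force: 29.6
d tool shift 0.3 -1.2 z->126 0.4 yaw [1.800e+02 1.000e-01 1.076e+02] J6 -48.0 torque [-0.24  0.23  0.03] F [-3.  -1.7  5.6] w 11.4
time_s: 36.72
ee_pos: [527.1, -297.1, 126.4]
ee_rot: [179.9, 0.1, 61.6]
force: [-2.0, -2.2, 5.8]
gripper_width: 11.3
gripper_force: 29.8
d tool shift -0.5 -1.0 z->126 0.4 yaw [1.799e+02 1.000e-01 6.160e+01] J6 -2.0 torque [-0.32  0.39 -0.03] F [-2.  -2.2  5.8] w 11.3
```

```bash
python3 -m crank '0.2 0 0 0 0 0 0;0.2 0 0 0 0 0 0;0.2 0 0 0 0 0 0;0.2 0 0 -30 0 0 0;0.2 0 0 -50 0 0 0;0.2 0 0 0 0 0 0;0.2 0 0 0 0 0 0'; python3 off.py a
python3 -c "
from scr import *
scr()"
```

```text
time_s: 37.6
ee_pos: [526.8, -296.3, 205.0]
ee_rot: [-180.0, -0.0, 61.6]
force: [-0.6, -0.6, -0.9]
gripper_width: 36.9
gripper_force: 0.0
a tool shift -2.7 -92.4 z->126 79.0 yaw [-180.    -0.    61.6] J6 -2.0 torque [-0.04 -0.03 -0.05] F [-0.6 -0.6 -0.9] w 36.9
tcp 46.4 57.1 205.0
[318. 282.] 121 [47.3 39.2] d value 1.12 r 16.8
```

Screw d is half way. Second round, screw a.

```bash
python3 -m crank '0.2 -1.3 -46 0 0 0 0;0.2 -1.3 -46 0 0 0 0;0.2 0 0 0 0 0 0;0.2 0 0 0 0 0 0'; python3 off.py a
python3 -c "
from scr import *
scr()"
```

```text
time_s: 38.15
ee_pos: [445.4, -255.2, 205.0]
ee_rot: [180.0, -0.0, 61.5]
force: [-0.4, -0.3, -0.4]
gripper_width: 36.5
gripper_force: 0.0
a tool shift 0.0 -1.2 z->126 79.0 yaw [180.   -0.   61.5] J6 -2.6 torque [-0.02 -0.09  0.01] F [-0.4 -0.3 -0.4] w 36.5
tcp -44.8 56.0 205.0
[316. 280.] 117 [-44.8  39.2] a value 1.13 r 16.8
[313. 342.] 318 [-47.8  -3.4]
```

```bash
python3 -m crank '0.2 0 -1 40 0 0 0;0.2 0 0 30 0 0 0;0.2 0 0 9 0 0 0;0.2 0 0 0 0 0 0;1 0 0 0 0 0 0;1 0 0 0 0 0 0;1 0 0 0 0 0 0' 30
python3 -m crank '1 0 0 0 0 0 8;1 0 0 0 0 0 8;1 0 0 0 0 0 8;1 0 0 0 0 0 8;1 0 0 0 0 0 8;1 0 0 0 0 0 8;1 0 0 0 0 0 8;1 0 0 0 0 0 8;1 0 0 0 0 0 0' 30; python3 off.py a
python3 -m crank '1 0 0 0 0 0 2;1 0 0 0 0 0 2;1 0 0 0 0 0 1;1 0 0 0 0 0 0'; python3 off.py a
```

```text
time_s: 39.08
ee_pos: [444.7, -254.9, 127.3]
ee_rot: [179.9, 0.0, 61.5]
force: [0.5, -0.6, 2.2]
gripper_width: 10.7
gripper_force: 30.0
time_s: 40.2
ee_pos: [444.3, -254.3, 127.3]
ee_rot: [-180.0, -0.0, -2.4]
force: [-0.0, 2.2, 5.0]
gripper_width: 10.4
gripper_force: 30.0
a tool shift 0.1 0.3 z->126 1.3 yaw [-180.    -0.    -2.4] J6 61.3 torque [ 0.46  0.1  -0.01] F [-0.   2.2  5. ] w 10.4
time_s: 40.7
ee_pos: [444.4, -254.3, 127.2]
ee_rot: [-180.0, -0.1, -7.4]
force: [-0.6, 2.4, 5.6]
gripper_width: 10.5
gripper_force: 30.0
a tool shift -0.1 0.3 z->126 1.2 yaw [-1.8e+02 -1.0e-01 -7.4e+00] J6 66.3 torque [0.55 0.1  0.03] F [-0.6  2.4  5.6] w 10.5
```

```bash
python3 -m crank '1 0 0 0 0 0 1.5;1 0 0 0 0 0 1.5;1 0 0 0 0 0 0'; python3 off.py a
```

```text
time_s: 41.08
ee_pos: [444.4, -254.3, 127.2]
ee_rot: [-180.0, -0.1, -10.4]
force: [-0.4, 2.8, 5.9]
gripper_width: 11.0
gripper_force: 30.2
a tool shift -0.1 0.3 z->126 1.2 yaw [-1.80e+02 -1.00e-01 -1.04e+01] J6 69.2 torque [0.54 0.06 0.11] F [-0.4  2.8  5.9] w 11.0
```

Screw a is at its stop: torque and jaw width are both rising. Release and go to c.

```bash
python3 -m crank '0.2 0 0 0 0 0 0;0.2 0 0 0 0 0 0;0.2 0 0 0 0 0 0;0.2 0 0 -30 0 0 0;0.2 0 0 -50 0 0 -10;0.2 0 0 0 0 0 -10;0.2 0 0 0 0 0 -10;0.2 0 0 0 0 0 -10;0.2 0 0 0 0 0 -10;0.2 0 0 0 0 0 -10'; python3 -m crank '0.2 0 0 0 0 0 -10;0.2 0 0 0 0 0 -2;0.2 0 0 0 0 0 0;0.2 0 0 0 0 0 0'; python3 off.py c
python3 -c "
from scr import *
scr()"
```

```text
time_s: 42.32
ee_pos: [444.0, -254.6, 206.2]
ee_rot: [-180.0, 0.0, 49.9]
force: [-0.4, 0.4, 0.0]
gripper_width: 36.6
gripper_force: 0.0
time_s: 42.82
ee_pos: [444.1, -254.6, 206.4]
ee_rot: [180.0, 0.0, 61.5]
force: [0.4, -0.7, -0.6]
gripper_width: 36.8
gripper_force: 0.0
c tool shift -110.3 94.2 z->126 80.4 yaw [180.    0.   61.5] J6 -2.6 torque [-0.07 -0.05  0.01] F [ 0.4 -0.7 -0.6] w 36.8
tcp -46.2 55.9 206.4
[292. 261.] 181 [-61.3  51.7] a value 2.50 r 15.9
[315. 341.] 292 [-48.1  -3.9]
```

```bash
python3 -m crank '0.2 -36.8 31.4 0 0 0 0;0.2 -36.8 31.4 0 0 0 0;0.2 -36.8 31.4 0 0 0 0;0.2 0 0 0 0 0 0;0.2 0 0 0 0 0 0'; python3 off.py c
python3 -c "
from scr import *
scr()"
```

```text
time_s: 43.5
ee_pos: [473.9, -395.9, 206.1]
ee_rot: [-179.9, -0.0, 61.5]
force: [0.3, 0.6, -0.1]
gripper_width: 36.3
gripper_force: 0.0
c tool shift -0.4 0.5 z->126 80.1 yaw [-179.9   -0.    61.5] J6 -12.5 torque [-0.04 -0.08 -0.06] F [ 0.3  0.6 -0.1] w 36.3
tcp 45.5 -55.6 206.1
[124.  78.] 281 [-60.2  49. ] a value 2.31 r 15.8
[316.  93.] 242 [47.2 39.4] d value 1.13 r 16.6
[162. 166.] 1109 [-44.3   0.6] 
[315. 228.] 230 [ 45.5 -38.6] c value 1.17 r 17.4
[170. 230.] 310 [-43.8 -38.2] b value 1.32 r 17.9
[533. 471.] 816 [ 200.6 -221.7]
```

```bash
python3 -m crank '0.2 0 0.5 40 0 0 0;0.2 0 0 30 0 0 0;0.2 0 0 10 0 0 0;0.2 0 0 0 0 0 0;1 0 0 0 0 0 0;1 0 0 0 0 0 0;1 0 0 0 0 0 0' 30
python3 -m crank '1 0 0 0 0 0 8;1 0 0 0 0 0 8;1 0 0 0 0 0 8;1 0 0 0 0 0 8;1 0 0 0 0 0 8;1 0 0 0 0 0 8;1 0 0 0 0 0 8;1 0 0 0 0 0 8;1 0 0 0 0 0 3;1 0 0 0 0 0 0' 30; python3 off.py c
python3 -m crank '1 0 0 0 0 0 1.5;1 0 0 0 0 0 1.5;1 0 0 0 0 0 1.5;1 0 0 0 0 0 0'; python3 off.py c
```

```text
time_s: 44.42
ee_pos: [475.0, -397.0, 127.4]
ee_rot: [179.9, 0.0, 61.5]
force: [-1.3, 0.4, 3.2]
gripper_width: 10.7
gripper_force: 30.0
time_s: 45.68
ee_pos: [474.9, -396.5, 127.4]
ee_rot: [-180.0, -0.0, -5.4]
force: [-0.2, 1.9, 4.8]
gripper_width: 10.5
gripper_force: 30.0
c tool shift -0.7 -0.0 z->126 1.4 yaw [-180.    -0.    -5.4] J6 54.5 torque [ 0.52  0.17 -0.01] F [-0.2  1.9  4.8] w 10.5
time_s: 46.18
ee_pos: [475.1, -396.6, 127.4]
ee_rot: [-180.0, -0.1, -9.9]
force: [-0.2, 2.5, 5.7]
gripper_width: 10.7
gripper_force: 30.1
c tool shift -0.9 0.0 z->126 1.4 yaw [-1.8e+02 -1.0e-01 -9.9e+00] J6 59.0 torque [0.48 0.13 0.1 ] F [-0.2  2.5  5.7] w 10.7
```

At its stop. Now b.

```bash
python3 -m crank '0.2 0 0 0 0 0 0;0.2 0 0 0 0 0 0;0.2 0 0 0 0 0 0;0.2 0 0 -30 0 0 0;0.2 0 0 -50 0 0 -10;0.2 0 0 0 0 0 -10;0.2 0 0 0 0 0 -10;0.2 0 0 0 0 0 -10;0.2 0 0 0 0 0 -10;0.2 0 0 0 0 0 -10'; python3 -m crank '0.2 0 0 0 0 0 -10;0.2 0 0 0 0 0 -1.5;0.2 0 0 0 0 0 0;0.2 0 0 0 0 0 0'; python3 off.py b
python3 -c "
from scr import *
scr()"
```

```text
time_s: 47.42
ee_pos: [474.7, -396.9, 206.2]
ee_rot: [-180.0, 0.0, 50.4]
force: [0.9, -0.4, 0.2]
gripper_width: 36.2
gripper_force: 0.0
time_s: 47.92
ee_pos: [474.8, -396.8, 206.4]
ee_rot: [180.0, 0.0, 61.5]
force: [0.3, -0.5, -0.5]
gripper_width: 36.2
gripper_force: 0.0
b tool shift -1.6 -92.6 z->126 80.4 yaw [180.    0.   61.5] J6 -12.4 torque [ 0.03 -0.    0.04] F [ 0.3 -0.5 -0.5] w 36.2
tcp 46.6 -56.0 206.4
[124.  78.] 281 [-59.   48.8] a value 2.27 r 14.9
[315.  92.] 251 [48.3 39.3] d value 1.07 r 16.9
[160. 165.] 1113 [-44.1   0.6] 
[170. 230.] 309 [-42.9 -38.5] b value 1.37 r 17.8
[340. 242.] 210 [ 61.7 -48.5] c value 2.33 r 17.4
[533. 471.] 792 [ 201.7 -223. ]
```

```bash
python3 -m crank '0.2 -0.8 -46.3 0 0 0 0;0.2 -0.8 -46.3 0 0 0 0;0.2 0 0 0 0 0 0;0.2 0 0 0 0 0 0'; python3 off.py b
python3 -c "
from scr import *
scr()"
```

```text
time_s: 48.48
ee_pos: [393.4, -354.7, 207.1]
ee_rot: [179.9, 0.0, 61.5]
force: [0.4, -0.3, -0.2]
gripper_width: 36.5
gripper_force: 0.0
b tool shift 0.2 -1.0 z->126 81.1 yaw [179.9   0.   61.5] J6 -14.8 torque [ 0.   -0.06 -0.03] F [ 0.4 -0.3 -0.2] w 36.5
tcp -45.0 -56.3 207.1
[286.  73.] 253 [-59.3  49.3] a value 2.31 r 14.9
[473.  90.] 361 [45.8 38.9] d value 1.21 r 17.1
[309. 162.] 1031 [-47.7   0.6] 
[314. 227.] 227 [-45.4 -38.7] b value 1.23 r 17.3
[486. 239.] 211 [ 61.  -48.4] c value 2.30 r 16.8
```

```bash
python3 -m crank '0.2 0 -0.7 40 0 0 0;0.2 0 0 30 0 0 0;0.2 0 0 10 0 0 0;0.2 0 0 0 0 0 0;1 0 0 0 0 0 0;1 0 0 0 0 0 0;1 0 0 0 0 0 0' 30
python3 -m crank '1 0 0 0 0 0 8;1 0 0 0 0 0 8;1 0 0 0 0 0 8;1 0 0 0 0 0 8;1 0 0 0 0 0 8;1 0 0 0 0 0 8;1 0 0 0 0 0 8;1 0 0 0 0 0 8;1 0 0 0 0 0 3;1 0 0 0 0 0 0' 30; python3 off.py b
python3 -m crank '1 0 0 0 0 0 1.5;1 0 0 0 0 0 1.5;1 0 0 0 0 0 1.5;1 0 0 0 0 0 0'; python3 off.py b
```

```text
time_s: 49.4
ee_pos: [392.8, -354.3, 127.4]
ee_rot: [179.8, 0.0, 61.5]
force: [1.2, -0.5, 1.6]
gripper_width: 10.7
gripper_force: 30.0
time_s: 50.65
ee_pos: [392.3, -353.5, 127.4]
ee_rot: [180.0, -0.1, -5.4]
force: [0.2, 2.6, 5.3]
gripper_width: 10.8
gripper_force: 30.0
b tool shift 0.4 0.4 z->126 1.4 yaw [ 1.8e+02 -1.0e-01 -5.4e+00] J6 52.1 torque [0.46 0.04 0.06] F [0.2 2.6 5.3] w 10.8
time_s: 51.15
ee_pos: [392.3, -353.5, 127.4]
ee_rot: [-180.0, -0.1, -9.9]
force: [0.2, 2.9, 6.3]
gripper_width: 10.5
gripper_force: 30.0
b tool shift 0.4 0.4 z->126 1.4 yaw [-1.8e+02 -1.0e-01 -9.9e+00] J6 56.6 torque [0.54 0.03 0.04] F [0.2 2.9 6.3] w 10.5
```

```bash
python3 -m crank '0.2 0 0 0 0 0 0;0.2 0 0 0 0 0 0;0.2 0 0 0 0 0 0;0.2 0 0 -30 0 0 0;0.2 0 0 -50 0 0 -10;0.2 0 0 0 0 0 -10;0.2 0 0 0 0 0 -10;0.2 0 0 0 0 0 -10;0.2 0 0 0 0 0 -10;0.2 0 0 0 0 0 -10'; python3 -m crank '0.2 0 0 0 0 0 -10;0.2 0 0 0 0 0 -1.5;0.2 0 0 0 0 0 0;0.2 0 0 0 0 0 0'; python3 off.py d
python3 -c "
from scr import *
scr()"
```

```text
time_s: 52.4
ee_pos: [391.8, -353.7, 206.3]
ee_rot: [-180.0, 0.0, 50.4]
force: [0.4, 0.2, -0.9]
gripper_width: 36.5
gripper_force: 0.0
time_s: 52.9
ee_pos: [392.0, -353.7, 206.4]
ee_rot: [-180.0, 0.0, 61.5]
force: [-0.4, 0.5, -0.6]
gripper_width: 36.6
gripper_force: 0.0
d tool shift 113.7 90.7 z->126 80.4 yaw [-180.     0.    61.5] J6 -14.8 torque [-0.07 -0.05  0.03] F [-0.4  0.5 -0.6] w 36.6
tcp -46.7 -56.1 206.4
[287.  74.] 252 [-60.7  49.2] a value 2.34 r 16.2
[474.  90.] 367 [44.5 38.9] d value 1.29 r 17.2
[312. 162.] 1033 [-47.9   0.6] 
[487. 239.] 211 [ 59.7 -48.3] c value 2.26 r 15.7
[340. 242.] 217 [-31.3 -48.5] b value 2.30 r 16.5
```

Last, screw d. I grip the wing 14 mm off-axis, toward -x of the tool, so the gripper body stays clear of the instrument at the end of the turn.

```bash
python3 -m crank '0.2 33.2 30.4 0 0 0 0;0.2 33.2 30.4 0 0 0 0;0.2 33.2 30.4 0 0 0 0;0.2 0 0 0 0 0 0;0.2 0 0 0 0 0 0'; python3 off.py d
python3 -c "
from scr import *
scr()"
```

```text
time_s: 53.58
ee_pos: [519.0, -309.5, 206.2]
ee_rot: [-179.9, 0.0, 61.5]
force: [-0.2, -0.0, -0.4]
gripper_width: 36.5
gripper_force: 0.0
d tool shift 14.2 0.2 z->126 80.2 yaw [-179.9    0.    61.5] J6 -3.4 torque [ 0.01 -0.02 -0.02] F [-0.2 -0.  -0.4] w 36.5
tcp 45.6 41.8 206.2
[142. 245.] 129 [-62.1  50. ] a value 2.41 r 17.2
[318. 258.] 124 [46.9 39.3] d value 1.14 r 16.8
```

```bash
python3 -m crank '0.2 0 -0.5 40 0 0 0;0.2 0 0 30 0 0 0;0.2 0 0 10 0 0 0;0.2 0 0 0 0 0 0;1 0 0 0 0 0 0;1 0 0 0 0 0 0;1 0 0 0 0 0 0' 30; python3 off.py d
python3 -m crank '1 0.14 -1.95 0 0 0 8;1 0.14 -1.95 0 0 0 8;1 0.14 -1.95 0 0 0 8;1 0.14 -1.95 0 0 0 8;1 0.14 -1.95 0 0 0 8;1 0.14 -1.95 0 0 0 8;1 0 0 0 0 0 0' 30; python3 off.py d
```

```text
time_s: 54.5
ee_pos: [519.7, -309.7, 127.4]
ee_rot: [179.9, 0.0, 61.6]
force: [-0.3, -0.6, 2.2]
gripper_width: 10.5
gripper_force: 30.0
d tool shift 14.1 -0.5 z->126 1.4 yaw [179.9   0.   61.6] J6 -3.4 torque [-0.08  0.11  0.06] F [-0.3 -0.6  2.2] w 10.5
time_s: 55.38
ee_pos: [512.3, -300.3, 127.3]
ee_rot: [180.0, -0.0, 13.6]
force: [-1.7, 0.3, 4.8]
gripper_width: 10.2
gripper_force: 30.0
d tool shift 14.0 0.1 z->126 1.3 yaw [180.   -0.   13.6] J6 44.9 torque [ 0.12  0.24 -0.03] F [-1.7  0.3  4.8] w 10.2
```

```bash
python3 -m crank '1 0.03 -0.98 0 0 0 4;1 0.03 -0.98 0 0 0 4;1 0.03 -0.98 0 0 0 4;1 0.03 -0.98 0 0 0 4;1 0 -0.5 0 0 0 2;1 0 0 0 0 0 0'; python3 off.py d
python3 -m crank '1 0 -0.4 0 0 0 1.5;1 0 -0.4 0 0 0 1.5;1 0 0 0 0 0 0'; python3 off.py d
```

```text
time_s: 56.12
ee_pos: [512.1, -295.9, 127.3]
ee_rot: [180.0, -0.1, -4.3]
force: [-0.8, 0.6, 6.3]
gripper_width: 10.3
gripper_force: 30.0
d tool shift 13.8 0.2 z->126 1.3 yaw [ 1.8e+02 -1.0e-01 -4.3e+00] J6 63.2 torque [0.33 0.18 0.06] F [-0.8  0.6  6.3] w 10.3
time_s: 56.5
ee_pos: [512.2, -295.1, 127.3]
ee_rot: [180.0, -0.1, -7.3]
force: [-1.4, 1.4, 4.9]
gripper_width: 10.2
gripper_force: 30.0
d tool shift 13.8 0.2 z->126 1.3 yaw [ 1.8e+02 -1.0e-01 -7.3e+00] J6 66.3 torque [0.28 0.19 0.06] F [-1.4  1.4  4.9] w 10.2
```

```bash
python3 -m crank '0.2 0 0 0 0 0 0;0.2 0 0 0 0 0 0;0.2 0 0 0 0 0 0;0.2 0 0 -30 0 0 0;0.2 0 0 -50 0 0 0;0.2 -30 15 -50 0 0 0;0.2 -50 20 -50 0 0 0;0.2 -50 0 0 0 0 0;0.2 0 0 0 0 0 0;0.2 0 0 0 0 0 0'
python3 -c "
from scr import *
scr('pics/w10.png')
f=cv2.imread('pics/w10.png')[20:300,150:500]
cv2.imwrite('pics/end.png',cv2.resize(f,None,fx=2,fy=2,interpolation=cv2.INTER_CUBIC))"
```

```text
time_s: 57.75
ee_pos: [386.7, -311.1, 298.9]
ee_rot: [180.0, -0.0, -7.5]
force: [0.1, -0.5, 0.3]
gripper_width: 36.2
gripper_force: 0.0
tcp -71.0 -20.7 298.9
[637.  14.] 161 [ 166.1 -195.2] 
[276.  75.] 147 [31.2 48.9] d value 2.32 r 16.4
[405.  83.] 121 [ 60.9 -49.1] c value 2.34 r 16.4
[301. 190.] 493 [-46.6   0.2] 
[241. 185.] 95 [-60.   49.3] a value 2.33 r 15.6
[362. 191.] 116 [-30.3 -49. ] b value 2.35 r 17.2
```

View pics/end.png

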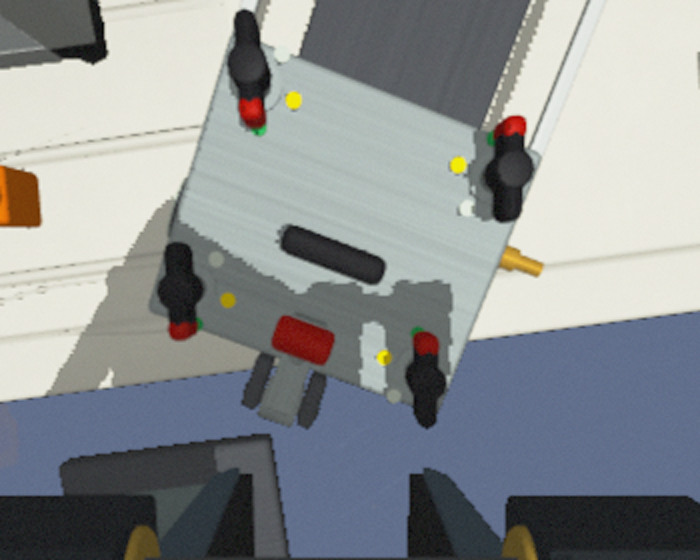

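All four red tips, at crop pixels (252,112), (512,127), (182,330) and (426,343), stand at the green dots. The lever (303,340) is over and the cover is home. Handing in.

```bash
python3 -c "
from workcell import env
print(env.job_done())"
```

```text
the job is handed in; nothing more can be done
None
```

The job is handed in, with no verdict shown: the only canister on the bench is in the chamber, the cover is home, the lever is locked and all four screws are at their stops after two cross-order rounds. The lever briefly jammed during its flip, peaking at about 114 N at the wrist (limit 120 N).

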